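# Test a battery on the counter tester

### The job

Lay the loose battery in the rails of the battery tester with its nub towards the sprung contact and let go of it. Then push the tester's slide by its thumb plate against the battery until the sprung contact is pressed in half way, its pointer at the middle of the three lines, never to the end of its travel. The program finishes while still holding the slide pushed there with the closed fingers; leave the other things on the counter where they are.

Things in the scene. Friction and masses are not known exactly. Their poses are not given: they have to be found in the camera images.
- tester: Battery tester of black and grey plastic, fixed to the counter: base plate 70 x 204 x 10 mm. Origin on the counter under the middle of the battery bay, z up; its y axis runs along the bay from the thumb plate of the slide (-y) to the sprung contact (+y). At y = 35 to 81 mm stands the contact housing, 44 mm wide, 55 mm high; at y = -113 mm a guide block 27 mm high
- bay (a point): Where to set the battery's middle down: axis height 34 mm over the counter, tester x = 0, y = -3 mm; its ends are then 5 mm from the contact and 14 mm from the slide's nose. The bay is two round rails along y (y = -30 to 33 mm), 13 mm wide over both, narrower than the battery, on a thin web: fingers have free room at both sides of it down to the base plate, 10 mm over the counter
- contact_face (a point): Face of the sprung contact, a brass pin 11 mm in diameter at the height of the battery's axis, looking along the tester's -y; at y = 27 mm at rest. It springs in along +y, about 0.8 N per mm
- pointer (a point): Foot of the small upright pointer on top of the contact housing, 55 mm over the counter. It moves with the contact past three white lines: the first at rest, the middle one when pressed in 5 mm, the third at the end of travel, 10 mm
- contact (a joint): Travel of the sprung contact in m: 0 at rest, 0.005 pressed in half way, 0.010 at its end
- slide: Black slide with a brass nose 9 mm in diameter (end at y = -42 mm at rest). It moves only along the tester's y, at most 45 mm, and springs back when let go (1 N at the start, about 2.5 N after 25 mm). Origin as the tester's at rest. With the 50 mm battery in between, the contact starts to move after 19 mm of slide travel and is half way in after 24 mm
- thumb_plate (a point): Point on the outer (-y) face of the slide's thumb plate, 55 mm over the counter. The plate is upright, 40 mm wide, 6 mm thick, top 67 mm over the counter; push it along the tester's +y. Behind it there is free room for closed fingers from 30 mm over the counter upwards
- battery_mid (a point): Middle of the battery, a cylinder 15 mm in diameter and 50 mm long, about 23 g, lying on its side on the counter at the start (axis 7.5 mm above it; it can roll). This frame's x axis runs along the battery towards the nub end
- battery_nub (a point): Centre of the battery's nub end, 25 mm from its middle: the end with the small raised cap. The other end is flat
- stapler: Bystander: desk stapler, 136 x 36 x 43 mm; origin under its middle
- keys: Bystander: bunch of keys with a tag, 84 x 118 x 8 mm; origin under its middle
- calculator: Bystander: desk calculator, 138 x 84 x 20 mm; origin under its middle
- rubber_stamp: Bystander: wooden rubber stamp with a knob, 29 x 60 x 75 mm; origin under its middle
- marker: Bystander: capped marker pen lying, 17 x 135 x 16 mm; origin under its middle

How it is judged:
By the outcome, as a careful person would: the job done as asked, in the order asked, and still so for the second after the job is handed in, while the arm keeps its last pose, push and grip.
It also fails if it takes over 58 s, if anything falls off the work surface, if the arm or the gripper's body presses on something with over 40 N, if the wrist force passes 120 N, or if a joint passes its speed limit or range.

### The arm

A 6-joint arm with a two-finger parallel gripper is mounted at the origin on a cart in front of the work surface, level with it; the furniture and walls round the work are solid. World frame = base frame: x ahead of the robot, y to its left, z up, the work surface at z = 0. Lengths are in m, angles in degrees, forces in N, time in s.
With the tool pointing down it reaches from about 0.35 to 0.875 m from the base axis. Payload 4.2 kg.
Tool frame: the origin (TCP) lies at the very end of the fingers, on their centre line; the grasp point (between the pads) lies 19 mm behind it (r.hold_point_z is the distance from the TCP to the grasp point, in m); z points along the fingers, y is the direction in which the jaws open and shut (so a half turn about z gives the same grasp; the last joint's range is limited). The gripper opens to 87 mm and grips with 3 to 60 N. Pads are 19 mm wide; open, the fingers measure 117 mm over their backs; the gripper's body (75 mm by 190 mm) begins 51 mm behind the grasp point.
Start: joints at [-59.095, 22.042, 0.453, 0, -68.411, -14.817], TCP at [0.173, -0.6, 0.223] pointing down, gripper open.
Joint ranges: [-179.83, 179.83], [-69.29, 118.12], [-61.27, 80.66], [-181.25, 117.63], [-171.15, -9.14], [-177.46, 177.46]. Speed limits (degrees/s): [159.86, 159.86, 180, 180, 180, 180].

### API

Orientations are given as a 3x3 rotation matrix whose columns are the frame's x, y, z axes.
In Python, from station import r, cams, ticket gives the robot as it stands.
- The arm moves only by the tool drive_tool, never from a script. Its argument "deltas" is a list of rows, each an object of numbers: "dx", "dy", "dz": the shift along the tool's x, y, z in m; "wx", "wy", "wz": the turn, a rotation vector about the tool's x, y, z in degrees. A call has 1 to 20 rows; each row is the pose to reach, as a shift and turn from the pose commanded when the call began, along the tool's axes at that moment; what a row does not reach only later rows make up. A row lasts 1/10 s, in which the tool goes at most 50 mm and 8.59 degrees, less where a joint would pass 70% of its speed; a pose out of reach is approached as far as the arm can. A call with a gripper value outside its range is refused whole. "gripper" is the opening, from 0 (shut) to 1 (fully open), set as the call begins (left out, the last holds). The fingers move at their own pace and stop on an object; the grip force is fixed at half the most. Time passes only in rows, so rows that repeat a pose let the fingers close. It gives the time, the measured TCP pose, the force and the opening at its end, in the units of the state.
- r.sense(): the state, without advancing time (a new reading comes with each control period).
- cams.capture(name): name is "side" or "top" or "wrist"; returns the picture (384x512x3 uint8, red, green, blue); there is no depth.
- cams.camera_model(name): a dict with "intrinsics" (3x3 intrinsics, pixels), "extrinsics" (4x4, takes a point from world to camera coordinates); the wrist camera has in their place "T_tool_cam" (4x4, takes a point from camera to tool coordinates, whose origin is the TCP and whose axes are the flange's). Camera axes: x right, y down, z forward; pixel columns grow to the right and rows downward; lengths in m; the calibration is good to about 2 mm. A picture is of the moment at which its call begins: read the wrist's pose just before it. camera_model takes no time and is no camera call.
- ticket.finish_job(): hands the job in, once; it reports no verdict.
The state is a dict: "time_s": time; "joints": joint angles; "joint_velocities": joint speeds; "effort": joint torques, N m; "tcp_pos": TCP position; "ee_rot": TCP orientation; "wrist_force": force on the tool from outside, world axes, zero at the start; "moment": the same for the moment, N m; "gripper_width": opening from 0.0 (shut) to 1.0 (fully open).
Only numpy, scipy, OpenCV 4.12 (cv2) and the standard library are available. Lean on these libraries where they do the work, as an engineer would, in place of code of your own. Each camera call takes 0.05 s, during which the arm holds its last target.

## Working session

There is one attempt and no reset: what is moved stays moved. The work goes in short steps, Python scripts to look and compute and a tool call to move; the robot and the scene stay as the last step left them, time stands still between calls to the robot, and variables do not carry over. Pictures are saved under pics/ and viewed, and the job is handed in when it is done.

Besides the shell and the picture viewer there is one more tool, called after ">>>" by a JSON object that holds its "op" and its "data", one argument or row to a line. drive_tool: Moves the arm, as the interface text tells. Its arguments: {"type":"object","properties":{"deltas":{"type":"array","items":{"type":"object","properties":{"dx":{"type":"number"},"dy":{"type":"number"},"dz":{"type":"number"},"wx":{"type":"number"},"wy":{"type":"number"},"wz":{"type":"number"}}}},"gripper":{"type":"number"}},"required":["deltas"]}

```bash
mkdir -p pics; ls; python3 - <<'E'
from station import r,cams,ticket
import cv2,numpy as np
np.set_printoptions(precision=4,suppress=True)
for n in ("side","top","wrist"):
    s=r.sense(); im=cams.capture(n); cv2.imwrite(f"pics/{n}0.png",im[:,:,::-1]); 
    m=cams.camera_model(n)
    for k,v in m.items(): print(n,k,np.array(v) if not isinstance(v,str) else v)
s=r.sense();print(s)
E
```

```text
pics
side intrinsics [[449.4481   0.     257.6975]
 [  0.     449.4481 191.7317]
 [  0.       0.       1.    ]]
side extrinsics [[-0.9173 -0.3982 -0.0076  0.4077]
 [-0.1868  0.4469 -0.8749  0.1795]
 [ 0.3517 -0.8011 -0.4843  1.1962]
 [ 0.      0.      0.      1.    ]]
top intrinsics [[479.2885   0.     258.1796]
 [  0.     479.2885 195.1737]
 [  0.       0.       1.    ]]
top extrinsics [[ 0.0267 -0.9996 -0.0024 -0.1071]
 [-0.9978 -0.0266 -0.0599  0.4922]
 [ 0.0598  0.004  -0.9982  1.3474]
 [ 0.      0.      0.      1.    ]]
wrist intrinsics [[273.4904   0.     257.2341]
 [  0.     273.4904 187.3462]
 [  0.       0.       1.    ]]
wrist T_tool_cam [[-0.0001 -0.9653 -0.2612  0.0709]
 [ 1.      0.0003 -0.0011 -0.0012]
 [ 0.0012 -0.2612  0.9653 -0.1614]
 [ 0.      0.      0.      1.    ]]
{'time_s': 0.15, 'joints': array([-59.096 ,  22.0797,   0.3992,  -0.0186, -68.4094, -14.8151]), 'joint_velocities': array([-0.0028, -0.1981,  0.1937,  0.0886,  0.0038, -0.0092]), 'effort': array([ -0.0008, -39.1052,  18.7587,   4.2224,   0.0124,  -0.0001]), 'tcp_pos': array([ 0.1731, -0.6001,  0.2217]), 'ee_rot': array([[-0.9609, -0.277 , -0.0005],
       [-0.277 ,  0.9609,  0.0015],
       [ 0.0001,  0.0016, -1.    ]]), 'wrist_force': array([0.2896, 0.7603, 0.7694]), 'moment': array([ 0.006 , -0.0615,  0.016 ]), 'gripper_width': 0.99961011360579}
```

View pics/side0.png

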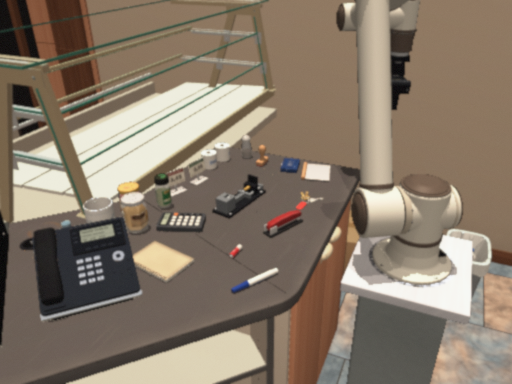

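View pics/top0.png

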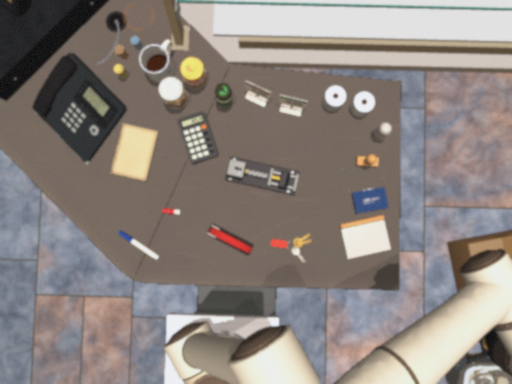

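View pics/wrist0.png

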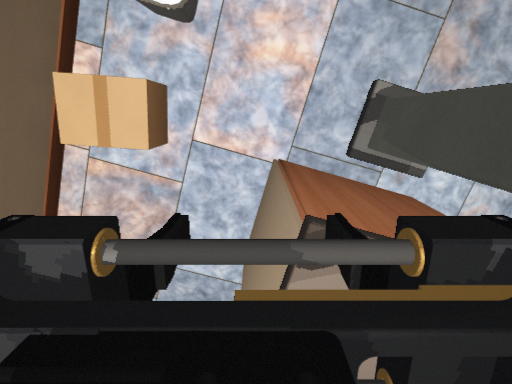

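The top view shows the tester around (262,175) and the battery around (171,211), red and white. I'll enlarge both.

```bash
python3 - <<'E'
import cv2,numpy as np
t=cv2.imread("pics/top0.png"); s=cv2.imread("pics/side0.png")
def z(im,x0,x1,y0,y1,k): return cv2.resize(im[y0:y1,x0:x1],None,fx=k,fy=k,interpolation=cv2.INTER_CUBIC)
cv2.imwrite("pics/zt1.png",z(t,215,310,145,205,8))
a=z(t,155,187,198,224,12); b=z(s,222,254,238,264,12)
cv2.imwrite("pics/zb.png",np.hstack([a,b]))
cv2.imwrite("pics/zs1.png",z(s,205,275,165,222,8))
E
```

```text
(no output)
```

View pics/zt1.png

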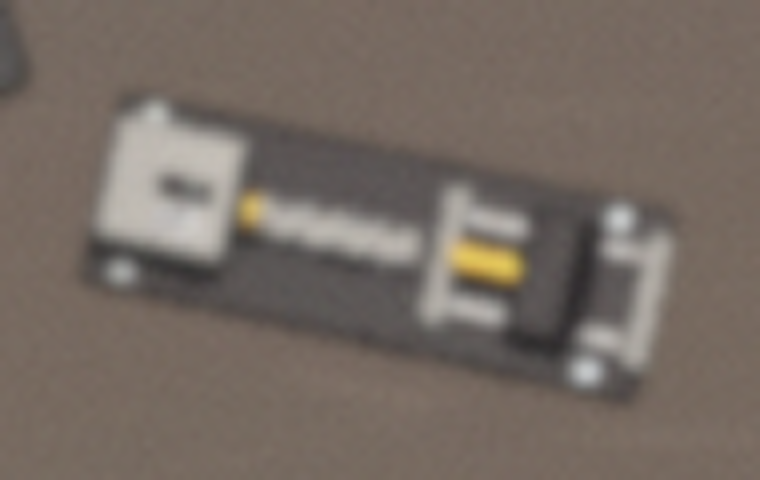

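View pics/zb.png

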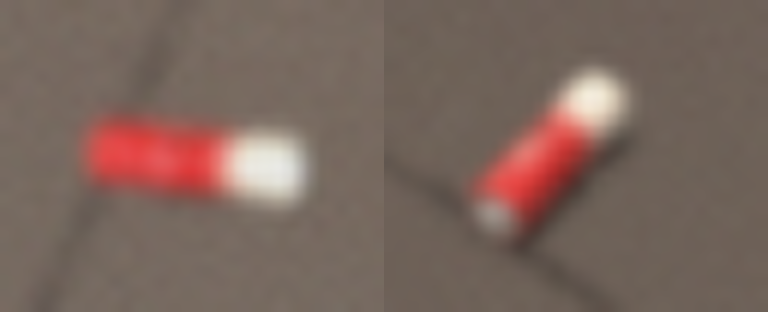

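View pics/zs1.png

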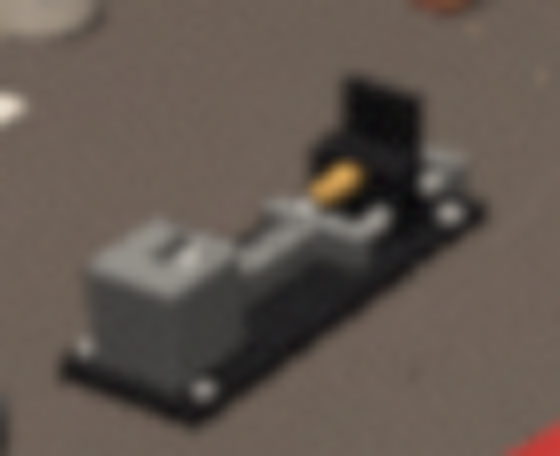

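```bash
cat > h.py <<'E'
from station import r,cams,ticket
import cv2,numpy as np
np.set_printoptions(precision=4,suppress=True)
def ray(cam,uv,s=None):
    m=cams.camera_model(cam);K=np.array(m["intrinsics"])
    d=np.linalg.inv(K)@np.array([uv[0],uv[1],1.])
    if cam=="wrist":
        T=np.array(m["T_tool_cam"]);R=np.array(s["ee_rot"])
        o=R@T[:3,3]+np.array(s["tcp_pos"]);d=R@T[:3,:3]@d
    else:
        E=np.array(m["extrinsics"]);o=-E[:3,:3].T@E[:3,3];d=E[:3,:3].T@d
    return o,d
def onz(cam,uv,z,s=None):
    o,d=ray(cam,uv,s);return o+d*(z-o[2])/d[2]
def two(c1,u1,c2,u2,s1=None,s2=None):
    o1,d1=ray(c1,u1,s1);o2,d2=ray(c2,u2,s2)
    a=np.linalg.lstsq(np.c_[d1,-d2],o2-o1,rcond=None)[0]
    p,q=o1+d1*a[0],o2+d2*a[1];return (p+q)/2,np.linalg.norm(p-q)
E
python3 - <<'E'
from h import *
f=lambda x,y:(x/8+215-.5,y/8+145-.5)
c=[onz("top",f(*p),.010) for p in [(125,92),(675,208),(635,403),(82,285)]]
print(np.array(c)); c=np.array(c)
print("len",np.linalg.norm(c[0]-c[1]),np.linalg.norm(c[3]-c[2]),np.linalg.norm(c[0]-c[3]),np.linalg.norm(c[1]-c[2]))
v=(c[0]-c[1])+(c[3]-c[2]);yaw=np.degrees(np.arctan2(v[1],v[0]));print("dir y",yaw,"mid",c.mean(0))
h=np.array([onz("top",f(*p),.055) for p in [(118,112),(248,140),(218,265),(97,240)]]);print(h,h.mean(0))
g=lambda x,y:(x/12+155-.5,y/12+198-.5)
print([onz("top",g(*p),.0075) for p in [(85,152),(305,170)]])
im=cv2.imread("pics/top0.png")[198:224,155:187].astype(int)
m=(np.abs(im-np.array([75,90,105])).max(2)>0)
sd=lambda x,y:((x-384)/12+222-.5,y/12+238-.5)
print([onz("side",sd(*p),.0075) for p in [(497,210),(600,95)]])
E
```

```text
[[ 0.6055 -0.0105  0.01  ]
 [ 0.5689 -0.2084  0.01  ]
 [ 0.4987 -0.1956  0.01  ]
 [ 0.5357  0.0027  0.01  ]]
len 0.2011751771895564 0.20176481655936965 0.07102063832890468 0.07134346695746871
dir y 79.49041137342888 mid [ 0.5522 -0.103   0.01  ]
[[ 0.5921 -0.0113  0.055 ]
 [ 0.5835 -0.0565  0.055 ]
 [ 0.5398 -0.0474  0.055 ]
 [ 0.5474 -0.0054  0.055 ]] [ 0.5657 -0.0301  0.055 ]
[array([0.4452, 0.1804, 0.0075]), array([0.4423, 0.1279, 0.0075])]
[array([0.445 , 0.1789, 0.0075]), array([0.4426, 0.1304, 0.0075])]
```

```bash
cat >> h.py <<'E'
from scipy.spatial.transform import Rotation as Ro
def down(yaw):
    c,s=np.cos(np.radians(yaw)),np.sin(np.radians(yaw))
    return np.array([[c,s,0],[s,-c,0],[0,0,-1.]])
def delta(p,yaw,s=None):
    s=s or r.sense();R=np.array(s["ee_rot"])
    print("d",(R.T@(np.array(p)-s["tcp_pos"])).round(4),"w",Ro.from_matrix(R.T@down(yaw)).as_rotvec(degrees=True).round(2))
E
python3 - <<'E'
from h import *
delta((.5,-.2,.22),-93+20);delta((.444,.135,.16),-93)
E
```

```text
d [-0.425   0.2939  0.0022] w [  0.08   0.07 -90.92]
d [-0.464   0.6312  0.0627] w [  0.08   0.05 -70.92]
```

>>> {"op": "drive_tool", "data": {
  "deltas": [
    {"dx":-0.42,"dy":0.294,"dz":0,"wz":-45},
    {"dx":-0.42,"dy":0.294,"dz":0,"wz":-45},
    {"dx":-0.42,"dy":0.294,"dz":0,"wz":-45},
    {"dx":-0.42,"dy":0.294,"dz":0,"wz":-45},
    {"dx":-0.42,"dy":0.294,"dz":0,"wz":-45},
    {"dx":-0.42,"dy":0.294,"dz":0,"wz":-45},
    {"dx":-0.42,"dy":0.294,"dz":0,"wz":-45},
    {"dx":-0.42,"dy":0.294,"dz":0,"wz":-45},
    {"dx":-0.464,"dy":0.631,"dz":0.062,"wz":-71},
    {"dx":-0.464,"dy":0.631,"dz":0.062,"wz":-71},
    {"dx":-0.464,"dy":0.631,"dz":0.062,"wz":-71},
    {"dx":-0.464,"dy":0.631,"dz":0.062,"wz":-71},
    {"dx":-0.464,"dy":0.631,"dz":0.062,"wz":-71},
    {"dx":-0.464,"dy":0.631,"dz":0.062,"wz":-71},
    {"dx":-0.464,"dy":0.631,"dz":0.062,"wz":-71},
    {"dx":-0.464,"dy":0.631,"dz":0.062,"wz":-71},
    {"dx":-0.464,"dy":0.631,"dz":0.062,"wz":-71},
    {"dx":-0.464,"dy":0.631,"dz":0.062,"wz":-71}
  ]
}}

```text
schema error: expected keys dx, dy, dz, wx, wy, wz
```

```bash
python3 - <<'E'
from h import *
s=r.sense();im=cams.capture("wrist");cv2.imwrite("pics/w1.png",im[:,:,::-1])
print(s["time_s"],s["tcp_pos"],s["ee_rot"],s["joints"])
E
```

```text
0.15 [ 0.1731 -0.6001  0.2217] [[-0.9609 -0.277  -0.0005]
 [-0.277   0.9609  0.0015]
 [ 0.0001  0.0016 -1.    ]] [-59.096   22.0797   0.3992  -0.0186 -68.4094 -14.8151]
```

View pics/w1.png

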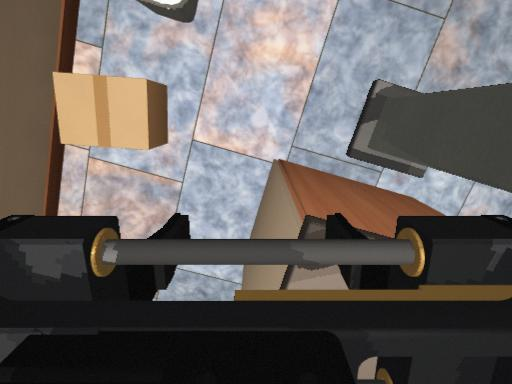

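The call was refused because every row needs all six keys, so nothing moved. I'll resend it.

>>> {"op": "drive_tool", "data": {
  "deltas": [
    {"dx":-0.42,"dy":0.294,"dz":0,"wx":0,"wy":0,"wz":-45},
    {"dx":-0.42,"dy":0.294,"dz":0,"wx":0,"wy":0,"wz":-45},
    {"dx":-0.42,"dy":0.294,"dz":0,"wx":0,"wy":0,"wz":-45},
    {"dx":-0.42,"dy":0.294,"dz":0,"wx":0,"wy":0,"wz":-45},
    {"dx":-0.42,"dy":0.294,"dz":0,"wx":0,"wy":0,"wz":-45},
    {"dx":-0.42,"dy":0.294,"dz":0,"wx":0,"wy":0,"wz":-45},
    {"dx":-0.42,"dy":0.294,"dz":0,"wx":0,"wy":0,"wz":-45},
    {"dx":-0.42,"dy":0.294,"dz":0,"wx":0,"wy":0,"wz":-45},
    {"dx":-0.464,"dy":0.631,"dz":0.062,"wx":0,"wy":0,"wz":-71},
    {"dx":-0.464,"dy":0.631,"dz":0.062,"wx":0,"wy":0,"wz":-71},
    {"dx":-0.464,"dy":0.631,"dz":0.062,"wx":0,"wy":0,"wz":-71},
    {"dx":-0.464,"dy":0.631,"dz":0.062,"wx":0,"wy":0,"wz":-71},
    {"dx":-0.464,"dy":0.631,"dz":0.062,"wx":0,"wy":0,"wz":-71},
    {"dx":-0.464,"dy":0.631,"dz":0.062,"wx":0,"wy":0,"wz":-71},
    {"dx":-0.464,"dy":0.631,"dz":0.062,"wx":0,"wy":0,"wz":-71},
    {"dx":-0.464,"dy":0.631,"dz":0.062,"wx":0,"wy":0,"wz":-71},
    {"dx":-0.464,"dy":0.631,"dz":0.062,"wx":0,"wy":0,"wz":-71},
    {"dx":-0.464,"dy":0.631,"dz":0.062,"wx":0,"wy":0,"wz":-71}
  ]
}}

```text
time_s: 2.0
tcp_pos: [0.4443, 0.1374, 0.16]
ee_rot: [[-0.046, -0.999, -0.0], [-0.999, 0.046, -0.0], [0.0, 0.0, -1.0]]
wrist_force: [0.3, 0.0, -0.2]
gripper_width: 0.999
```

```bash
python3 - <<'E'
from h import *
s=r.sense();im=cams.capture("wrist");cv2.imwrite("pics/w1.png",im[:,:,::-1])
print(s["time_s"],s["tcp_pos"],s["ee_rot"],s["joints"])
E
```

```text
2.0 [0.4443 0.1374 0.16  ] [[-0.0461 -0.9989 -0.0003]
 [-0.9989  0.0461 -0.0002]
 [ 0.0002  0.0003 -1.    ]] [ 37.2848   9.9413 -26.5062  -0.0036 -53.5731 -39.9226]
```

View pics/w1.png

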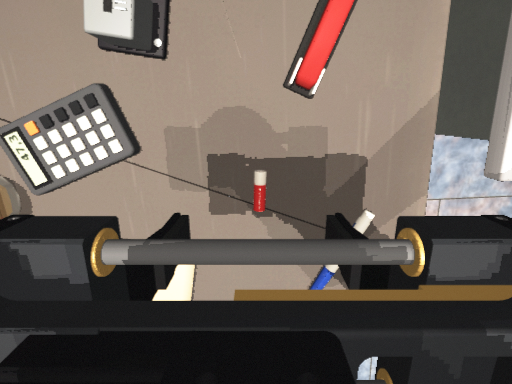

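```bash
python3 - <<'E'
from h import *
im=cv2.imread("pics/w1.png")
cv2.imwrite("pics/w1z.png",cv2.resize(im[160:222,235:285],None,fx=9,fy=9,interpolation=cv2.INTER_CUBIC))
E
```

```text
(no output)
```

View pics/w1z.png

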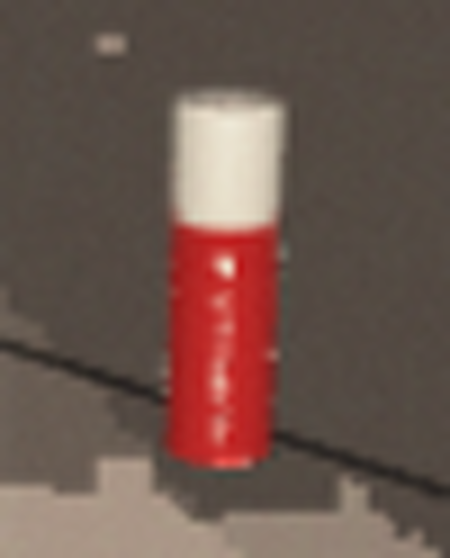

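>>> {"op": "drive_tool", "data": {
  "deltas": [
    {"dx":0.012,"dy":0,"dz":0.05,"wx":0,"wy":-35,"wz":0},
    {"dx":0.012,"dy":0,"dz":0.05,"wx":0,"wy":-35,"wz":0},
    {"dx":0.012,"dy":0,"dz":0.05,"wx":0,"wy":-35,"wz":0},
    {"dx":0.012,"dy":0,"dz":0.05,"wx":0,"wy":-35,"wz":0},
    {"dx":0.012,"dy":0,"dz":0.05,"wx":0,"wy":-35,"wz":0},
    {"dx":0.012,"dy":0,"dz":0.05,"wx":0,"wy":-35,"wz":0}
  ]
}}

```text
time_s: 2.65
tcp_pos: [0.444, 0.1195, 0.1099]
ee_rot: [[-0.048, -0.998, 0.032], [-0.818, 0.058, 0.573], [-0.574, 0.002, -0.819]]
wrist_force: [-0.9, -0.3, 1.0]
gripper_width: 0.996
```

```bash
python3 - <<'E'
from h import *
s=r.sense();im=cams.capture("wrist")[:,:,::-1];cv2.imwrite("pics/w2.png",im)
print(s["time_s"],s["tcp_pos"],s["joints"])
hsv=cv2.cvtColor(np.ascontiguousarray(im),cv2.COLOR_BGR2HSV)
E
```

```text
2.65 [0.444  0.1195 0.1099] [  7.8931  15.7718 -21.4408 -43.8737 -54.3471  15.6825]
```

View pics/w2.png

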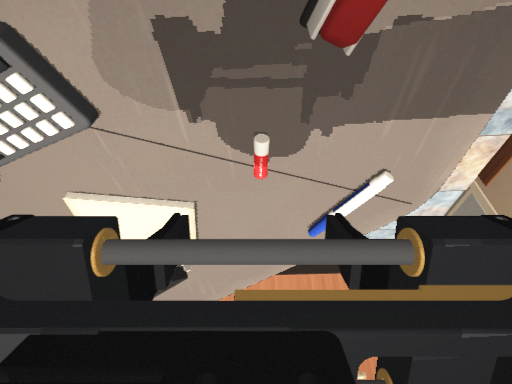

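```bash
python3 - <<'E'
from h import *
im=cv2.imread("pics/w2.png")
cv2.imwrite("pics/w2z.png",cv2.resize(im[122:188,235:285],None,fx=9,fy=9,interpolation=cv2.INTER_LANCZOS4))
E
```

```text
(no output)
```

View pics/w2z.png

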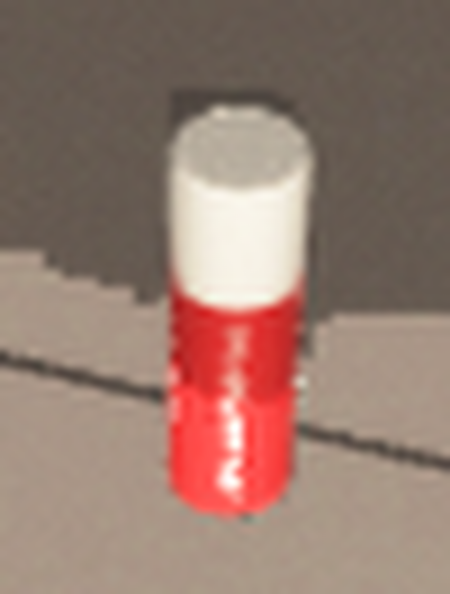

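>>> {"op": "drive_tool", "data": {
  "deltas": [
    {"dx":-0.11,"dy":0.009,"dz":0.113,"wx":0,"wy":85,"wz":0},
    {"dx":-0.11,"dy":0.009,"dz":0.113,"wx":0,"wy":85,"wz":0},
    {"dx":-0.11,"dy":0.009,"dz":0.113,"wx":0,"wy":85,"wz":0},
    {"dx":-0.11,"dy":0.009,"dz":0.113,"wx":0,"wy":85,"wz":0},
    {"dx":-0.11,"dy":0.009,"dz":0.113,"wx":0,"wy":85,"wz":0},
    {"dx":-0.11,"dy":0.009,"dz":0.113,"wx":0,"wy":85,"wz":0},
    {"dx":-0.11,"dy":0.009,"dz":0.113,"wx":0,"wy":85,"wz":0},
    {"dx":-0.11,"dy":0.009,"dz":0.113,"wx":0,"wy":85,"wz":0},
    {"dx":-0.11,"dy":0.009,"dz":0.113,"wx":0,"wy":85,"wz":0},
    {"dx":-0.11,"dy":0.009,"dz":0.113,"wx":0,"wy":85,"wz":0},
    {"dx":-0.11,"dy":0.009,"dz":0.113,"wx":0,"wy":85,"wz":0}
  ]
}}

```text
time_s: 3.8
tcp_pos: [0.4425, 0.2799, 0.0825]
ee_rot: [[-0.034, -0.999, -0.033], [-0.662, 0.047, -0.748], [0.749, -0.004, -0.663]]
wrist_force: [-1.2, -0.0, -1.0]
gripper_width: 0.996
```

```bash
python3 - <<'E'
from h import *
s=r.sense();im=cams.capture("wrist")[:,:,::-1];cv2.imwrite("pics/w3.png",im)
print(s["time_s"],s["tcp_pos"],s["joints"])
E
```

```text
3.8 [0.4425 0.2799 0.0825] [ 61.1315  40.5437 -12.361   19.5715 -82.8555 -74.6236]
```

View pics/w3.png

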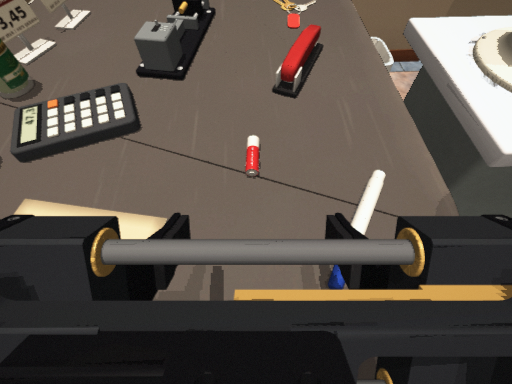

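```bash
python3 - <<'E'
from h import *
im=cv2.imread("pics/w3.png")
cv2.imwrite("pics/w3z.png",cv2.resize(im[125:185,225:280],None,fx=9,fy=9,interpolation=cv2.INTER_LANCZOS4))
E
```

```text
(no output)
```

View pics/w3z.png

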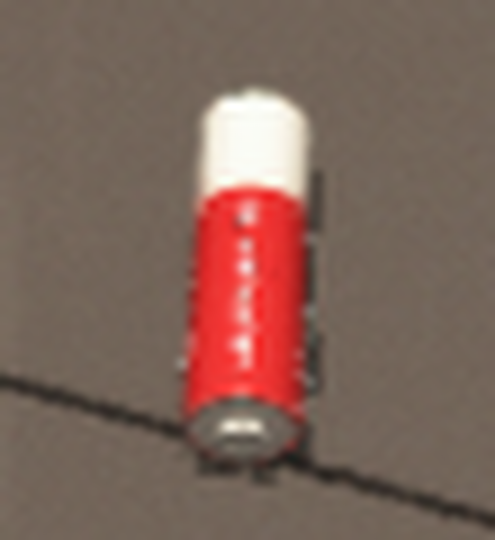

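```bash
python3 - <<'E'
from h import *
def st(f,y0,y1,x0,x1):
    a=cv2.imread(f)[y0:y1,x0:x1].astype(float)
    return a
a=st("pics/w2.png",130,148,248,274);b=st("pics/w3.png",164,182,240,266);c=st("pics/w3.png",130,148,240,266)
out=[]
for x,lo,hi in((a,90,240),(b,30,220),(c,90,255)):
    out.append(cv2.resize(np.clip((x-lo)/(hi-lo)*255,0,255).astype(np.uint8),None,fx=10,fy=10,interpolation=cv2.INTER_NEAREST))
cv2.imwrite("pics/ends.png",np.hstack(out)[:, :800])
print(a.mean(2).astype(int)[2:14,:])
E
```

```text
[[ 89  89  89  89  90  86  72  71  69  71  70  71  71  70  70  70  71  75
   85  89  88  90  91  90  88  89]
 [ 89  89  89  92  89  86  71  70  70  72  86 103  94  92  94  94  83  71
   69  75  90  90  90  90  90  89]
 [ 90  88  91  89  90  86  71  73  82  98 153 197 175 169 176 174 143 105
   85  80  88  90  88  90  90  91]
 [ 89  89  89  89  90  85  74 101 141 169 168 170 171 170 172 171 168 166
  163 113  81  91  90  89  90  89]
 [ 93  91  88  91  92  87  99 156 169 169 172 174 171 172 171 169 170 172
  170 163 121  93  90  93  92  91]
 [ 91  90  92  89  92  91 126 176 170 174 171 172 172 173 171 171 172 174
  173 176 168 105  88  90  91  90]
 [ 91  90  91  92  90 110 153 173 169 171 171 168 172 170 170 169 172 173
  172 170 161 123  89  90  89  89]
 [ 88  90  90  88  92 109 158 181 173 171 170 172 171 173 171 171 172 174
  171 173 175 146  90  89  89  89]
 [ 89  91  89  89  91 110 167 189 177 171 169 177 171 171 172 170 175 180
  168 182 191 155  90  88  91  92]
 [ 90  91  89  89  89 118 182 210 195 185 172 174 176 176 173 176 176 175
  186 203 210 143  90  89  93  89]
 [ 90  91  92  90  89 118 182 211 227 221 199 195 188 182 183 191 197 201
  220 232 204 142  90  91  91  92]
 [ 90  91  91  90  90 116 183 209 224 235 240 240 233 227 229 236 241 240
  236 224 200 130  92  89  91  91]]
```

View pics/ends.png

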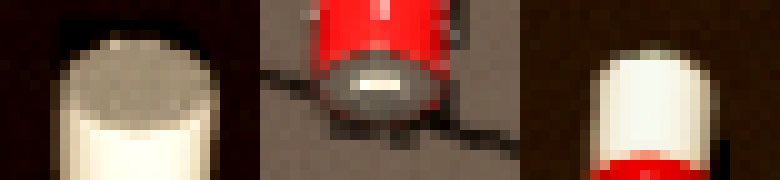

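```bash
python3 - <<'E'
from h import *
s={"tcp_pos":[0.4443,0.1374,0.16],"ee_rot":[[-.0461,-.9989,-.0003],[-.9989,.0461,-.0002],[.0002,.0003,-1]]}
f=lambda x,y:(x/9+235-.5,y/9+160-.5)
a=onz("wrist",f(228,98),.0075,s);b=onz("wrist",f(221,464),.014,s)
print(a,b,np.linalg.norm((b-a)[:2]),(a+b)/2,np.degrees(np.arctan2((b-a)[1],(b-a)[0])))
# tester from w3 check not needed
delta((*((a+b)/2)[:2],.06),-93)
E
```

```text
[0.4417 0.13   0.0075] [0.4448 0.1778 0.014 ] 0.047965015419462624 [0.4432 0.1539 0.0108] 86.30402970059829
d [ 0.0695 -0.0068  0.1072] w [ -0.22 -49.13   0.46]
```

```bash
python3 - <<'E'
from h import *
delta((.4435,.154,.08),-93.5)
E
```

```text
d [ 0.0846 -0.0071  0.094 ] w [ -0.43 -49.13   0.93]
```

>>> {"op": "drive_tool", "data": {
  "deltas": [
    {"dx":0.085,"dy":-0.007,"dz":0.094,"wx":-0.4,"wy":-49.1,"wz":0.9},
    {"dx":0.085,"dy":-0.007,"dz":0.094,"wx":-0.4,"wy":-49.1,"wz":0.9},
    {"dx":0.085,"dy":-0.007,"dz":0.094,"wx":-0.4,"wy":-49.1,"wz":0.9},
    {"dx":0.085,"dy":-0.007,"dz":0.094,"wx":-0.4,"wy":-49.1,"wz":0.9},
    {"dx":0.085,"dy":-0.007,"dz":0.094,"wx":-0.4,"wy":-49.1,"wz":0.9},
    {"dx":0.085,"dy":-0.007,"dz":0.094,"wx":-0.4,"wy":-49.1,"wz":0.9},
    {"dx":0.085,"dy":-0.007,"dz":0.094,"wx":-0.4,"wy":-49.1,"wz":0.9},
    {"dx":0.085,"dy":-0.007,"dz":0.094,"wx":-0.4,"wy":-49.1,"wz":0.9}
  ]
}}

```text
time_s: 4.65
tcp_pos: [0.4434, 0.1509, 0.0829]
ee_rot: [[-0.067, -0.998, 0.002], [-0.998, 0.067, 0.014], [-0.014, -0.001, -1.0]]
wrist_force: [-0.1, -0.2, -0.4]
gripper_width: 0.998
```

```bash
python3 - <<'E'
from h import *
s=r.sense();print(s["time_s"],s["tcp_pos"],s["joints"])
delta((.4435,.154,.003),-93.5)
im=cams.capture("wrist")[:,:,::-1];cv2.imwrite("pics/w4.png",im)
E
```

```text
4.65 [0.4434 0.1509 0.0829] [ 38.3714  16.0849 -31.7297  -0.8019 -41.5926 -41.6416]
d [-0.002   0.0002  0.0799] w [-0.09  0.79 -0.37]
```

View pics/w4.png

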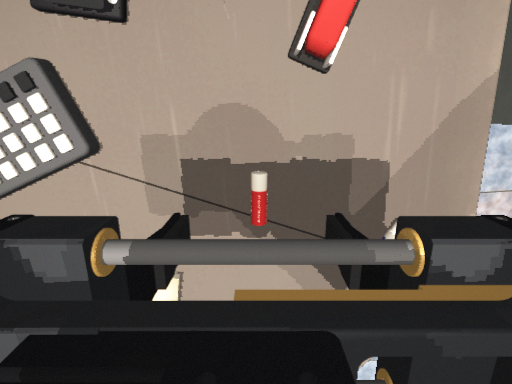

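>>> {"op": "drive_tool", "data": {
  "deltas": [
    {"dx":0,"dy":0,"dz":0.02,"wx":0,"wy":0,"wz":0},
    {"dx":0,"dy":0,"dz":0.04,"wx":0,"wy":0,"wz":0},
    {"dx":0,"dy":0,"dz":0.05,"wx":0,"wy":0,"wz":0},
    {"dx":0,"dy":0,"dz":0.05,"wx":0,"wy":0,"wz":0},
    {"dx":0,"dy":0,"dz":0.05,"wx":0,"wy":0,"wz":0}
  ]
}}

```text
time_s: 5.2
tcp_pos: [0.4432, 0.152, 0.032]
ee_rot: [[-0.066, -0.998, 0.0], [-0.998, 0.066, 0.014], [-0.014, 0.001, -1.0]]
wrist_force: [-0.3, 0.1, -0.6]
gripper_width: 1.001
```

```bash
python3 - <<'E'
from h import *
s=r.sense();print(s["time_s"],s["tcp_pos"],s["joints"])
delta((.4435,.154,.003),-93.5)
E
```

```text
5.2 [0.4432 0.152  0.032 ] [ 38.4484  21.0307 -34.4924  -1.09   -33.9933 -41.3538]
d [-0.0016 -0.0002  0.029 ] w [ 0.05  0.78 -0.31]
```

>>> {"op": "drive_tool", "data": {
  "deltas": [
    {"dx":-0.002,"dy":0,"dz":0.015,"wx":0,"wy":0.8,"wz":-0.3},
    {"dx":-0.002,"dy":0,"dz":0.025,"wx":0,"wy":0.8,"wz":-0.3},
    {"dx":-0.002,"dy":0,"dz":0.029,"wx":0,"wy":0.8,"wz":-0.3},
    {"dx":-0.002,"dy":0,"dz":0.029,"wx":0,"wy":0.8,"wz":-0.3},
    {"dx":-0.002,"dy":0,"dz":0.029,"wx":0,"wy":0.8,"wz":-0.3}
  ]
}}

```text
time_s: 5.7
tcp_pos: [0.4434, 0.1538, 0.0033]
ee_rot: [[-0.063, -0.998, -0.0], [-0.998, 0.063, 0.001], [-0.001, 0.0, -1.0]]
wrist_force: [0.2, 0.6, 0.7]
gripper_width: 1.0
```

>>> {"op": "drive_tool", "data": {
  "deltas": [
    {"dx":0,"dy":0,"dz":0,"wx":0,"wy":0,"wz":0},
    {"dx":0,"dy":0,"dz":0,"wx":0,"wy":0,"wz":0},
    {"dx":0,"dy":0,"dz":0,"wx":0,"wy":0,"wz":0},
    {"dx":0,"dy":0,"dz":0,"wx":0,"wy":0,"wz":0},
    {"dx":0,"dy":0,"dz":0,"wx":0,"wy":0,"wz":0},
    {"dx":0,"dy":0,"dz":0,"wx":0,"wy":0,"wz":0},
    {"dx":0,"dy":0,"dz":0,"wx":0,"wy":0,"wz":0},
    {"dx":0,"dy":0,"dz":0,"wx":0,"wy":0,"wz":0},
    {"dx":0,"dy":0,"dz":0,"wx":0,"wy":0,"wz":0},
    {"dx":0,"dy":0,"dz":0,"wx":0,"wy":0,"wz":0}
  ],
  "gripper": 0.0
}}

```text
time_s: 6.7
tcp_pos: [0.4431, 0.1538, 0.003]
ee_rot: [[-0.063, -0.998, -0.001], [-0.998, 0.063, 0.0], [-0.0, 0.001, -1.0]]
wrist_force: [0.6, 0.0, 0.2]
gripper_width: 0.172
```

```bash
python3 - <<'E'
from h import *
delta((.565,-.02,.17),-100.5)
E
```

```text
d [ 0.1657 -0.1324 -0.1672] w [0.05 0.02 6.9 ]
```

>>> {"op": "drive_tool", "data": {
  "deltas": [
    {"dx":0,"dy":0,"dz":-0.03,"wx":0,"wy":0,"wz":0},
    {"dx":0,"dy":0,"dz":-0.07,"wx":0,"wy":0,"wz":0},
    {"dx":0,"dy":0,"dz":-0.11,"wx":0,"wy":0,"wz":0},
    {"dx":0.03,"dy":-0.02,"dz":-0.15,"wx":0,"wy":0,"wz":2},
    {"dx":0.06,"dy":-0.05,"dz":-0.167,"wx":0,"wy":0,"wz":4},
    {"dx":0.09,"dy":-0.08,"dz":-0.167,"wx":0,"wy":0,"wz":6.9},
    {"dx":0.12,"dy":-0.1,"dz":-0.167,"wx":0,"wy":0,"wz":6.9},
    {"dx":0.15,"dy":-0.12,"dz":-0.167,"wx":0,"wy":0,"wz":6.9},
    {"dx":0.166,"dy":-0.132,"dz":-0.167,"wx":0,"wy":0,"wz":6.9},
    {"dx":0.166,"dy":-0.132,"dz":-0.167,"wx":0,"wy":0,"wz":6.9},
    {"dx":0.166,"dy":-0.132,"dz":-0.167,"wx":0,"wy":0,"wz":6.9},
    {"dx":0.166,"dy":-0.132,"dz":-0.167,"wx":0,"wy":0,"wz":6.9}
  ]
}}

```text
time_s: 7.9
tcp_pos: [0.564, -0.0196, 0.1697]
ee_rot: [[-0.181, -0.983, -0.001], [-0.983, 0.181, 0.001], [-0.0, 0.001, -1.0]]
wrist_force: [0.1, -0.1, 0.0]
gripper_width: 0.16
```

```bash
python3 - <<'E'
from h import *
s=r.sense();im=cams.capture("wrist")[:,:,::-1];cv2.imwrite("pics/w5.png",im)
np.savez("s5.npz",tcp_pos=s["tcp_pos"],ee_rot=s["ee_rot"])
print(s["time_s"],s["tcp_pos"],s["gripper_width"],s["joints"])
im=cams.capture("top")[:,:,::-1];cv2.imwrite("pics/t5.png",im)
im=cams.capture("side")[:,:,::-1];cv2.imwrite("pics/s5.png",im)
E
```

```text
7.9 [ 0.564  -0.0196  0.1697] 0.15985487200679296 [ 14.4285  18.7328 -12.5904  -0.061  -58.7472 -24.8512]
```

View pics/w5.png

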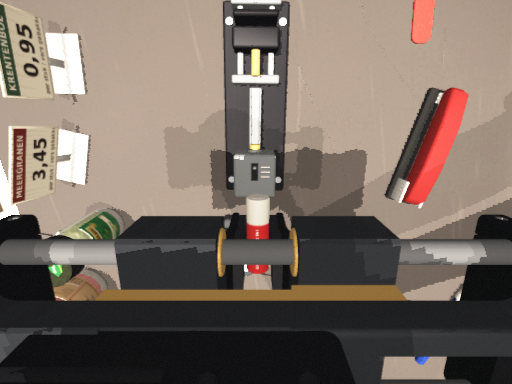

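View pics/s5.png

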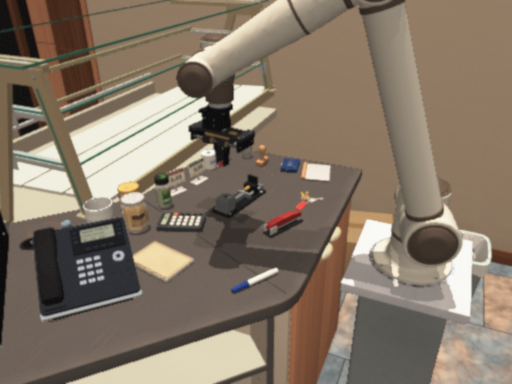

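```bash
python3 - <<'E'
from h import *
im=cv2.imread("pics/w5.png")
cv2.imwrite("pics/w5z.png",cv2.resize(im[80:215,215:300],None,fx=4.4,fy=4.4,interpolation=cv2.INTER_CUBIC))
cv2.imwrite("pics/w5y.png",cv2.resize(im[0:100,215:300],None,fx=6,fy=6,interpolation=cv2.INTER_CUBIC))
E
```

```text
(no output)
```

View pics/w5z.png

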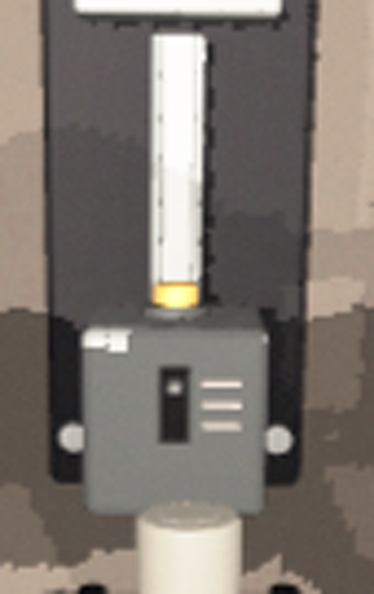

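View pics/w5y.png

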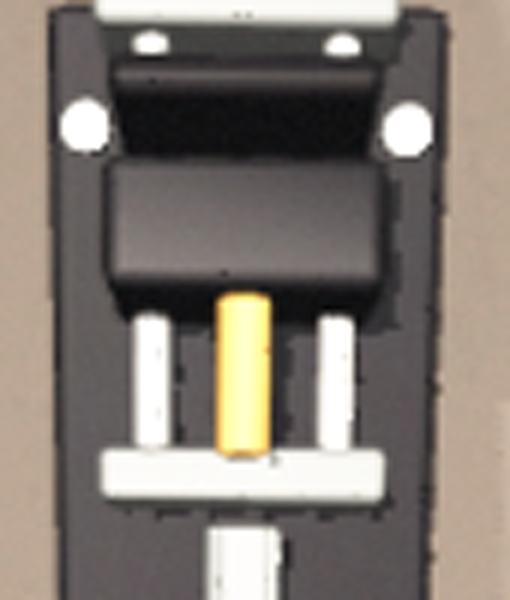

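```bash
python3 - <<'E'
from h import *
q=np.load("s5.npz");s={k:q[k] for k in q}
f=lambda x,y:(x/4.4+215-.5,y/4.4+80-.5)
g=lambda x,y:(x/6+215-.5,y/6-.5)
P={}
P["housF L y35"]=onz("wrist",f(84,328),.055,s);P["housF R y35"]=onz("wrist",f(266,328),.055,s)
P["housB L y81"]=onz("wrist",f(85,514),.055,s);P["housB R y81"]=onz("wrist",f(263,514),.055,s)
P["contact tip y27"]=onz("wrist",f(177,283),.036,s)
P["nose y-42"]=onz("wrist",g(243,455),.036,s)
P["railaxis"]=onz("wrist",f(179,35),.03,s)
P["pl1"]=onz("wrist",f(43,60),.01,s);P["pr1"]=onz("wrist",f(318,60),.01,s)
P["pl2"]=onz("wrist",f(50,480),.01,s);P["pr2"]=onz("wrist",f(302,480),.01,s)
P["pl0"]=onz("wrist",g(50,10),.01,s);P["pr0"]=onz("wrist",g(443,15),.01,s)
P["bat end top"]=onz("wrist",f(188,528),.182,s)
for k,v in P.items(): print(k,v)
d=(P["pl2"]+P["pr2"]-P["pl0"]-P["pr0"]);print("yaw",np.degrees(np.arctan2(d[1],d[0])),np.linalg.norm(d)/2)
d=P["contact tip y27"]-P["nose y-42"];print("yaw nose-contact",np.degrees(np.arctan2(d[1],d[0])),np.linalg.norm(d))
u=np.array([np.cos(np.radians(79.5)),np.sin(np.radians(79.5))])
for k,y in(("contact tip y27",.027),("nose y-42",-.042)):print(k,P[k][:2]-y*u)
print((P["housF L y35"]+P["housF R y35"])[:2]/2-.035*u,(P["housB L y81"]+P["housB R y81"])[:2]/2-.081*u)
print("d thru",np.linalg.norm(P["pl1"]-P["pr1"]))
E
```

```text
housF L y35 [ 0.5824 -0.0563  0.055 ]
housF R y35 [ 0.5412 -0.0487  0.055 ]
housB L y81 [ 0.5912 -0.0125  0.055 ]
housB R y81 [ 0.5493 -0.0047  0.055 ]
contact tip y27 [ 0.56   -0.0606  0.036 ]
nose y-42 [ 0.5471 -0.1278  0.036 ]
railaxis [ 0.549 -0.117  0.03 ]
pl1 [ 0.5837 -0.1191  0.01  ]
pr1 [ 0.5153 -0.1065  0.01  ]
pl2 [ 0.6052 -0.0111  0.01  ]
pr2 [0.5366 0.0016 0.01  ]
pl0 [ 0.5661 -0.2069  0.01  ]
pr0 [ 0.5001 -0.194   0.01  ]
bat end top [ 0.5604 -0.0443  0.182 ]
yaw 79.07005976219945 0.1992991213196538
yaw nose-contact 79.1760551714918 0.06844258711412964
contact tip y27 [ 0.555  -0.0871]
nose y-42 [ 0.5548 -0.0865]
[ 0.5554 -0.0869] [ 0.5555 -0.0882]
d thru 0.06953473032482539
```

```bash
python3 - <<'E'
from h import *
delta((.5546,-.0900,.08),-100.7)
E
```

```text
d [ 0.0712 -0.0034  0.09  ] w [0.05 0.03 0.28]
```

>>> {"op": "drive_tool", "data": {
  "deltas": [
    {"dx":0.035,"dy":-0.002,"dz":0,"wx":0,"wy":0,"wz":0.3},
    {"dx":0.071,"dy":-0.0034,"dz":0.02,"wx":0,"wy":0,"wz":0.3},
    {"dx":0.071,"dy":-0.0034,"dz":0.05,"wx":0,"wy":0,"wz":0.3},
    {"dx":0.071,"dy":-0.0034,"dz":0.08,"wx":0,"wy":0,"wz":0.3},
    {"dx":0.071,"dy":-0.0034,"dz":0.09,"wx":0,"wy":0,"wz":0.3},
    {"dx":0.071,"dy":-0.0034,"dz":0.09,"wx":0,"wy":0,"wz":0.3},
    {"dx":0.071,"dy":-0.0034,"dz":0.09,"wx":0,"wy":0,"wz":0.3}
  ]
}}

```text
time_s: 8.75
tcp_pos: [0.556, -0.0902, 0.081]
ee_rot: [[-0.186, -0.983, 0.001], [-0.983, 0.186, 0.0], [-0.0, -0.001, -1.0]]
wrist_force: [-0.0, -0.2, -0.5]
gripper_width: 0.156
```

```bash
python3 - <<'E'
from h import *
s=r.sense();im=cams.capture("wrist")[:,:,::-1];cv2.imwrite("pics/w6.png",im)
print(s["time_s"],s["tcp_pos"],s["gripper_width"],s["joints"])
delta((.5546,-.0900,.030),-100.7)
cv2.imwrite("pics/w6z.png",cv2.resize(im[0:270,180:340],None,fx=2.2,fy=2.2,interpolation=cv2.INTER_CUBIC))
E
```

```text
8.75 [ 0.556  -0.0902  0.081 ] 0.15639151185151348 [  7.2703  24.2258 -18.8895   0.0028 -46.8127 -17.9866]
d [0.0002 0.0018 0.0514] w [-0.13  0.05 -0.02]
```

View pics/w6z.png

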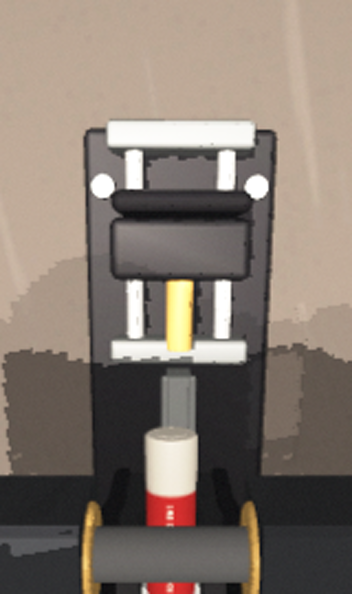

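```bash
python3 - <<'E'
from h import *
s=r.sense()
f=lambda x,y:(x/2.2+180-.5,y/2.2-.5)
R=np.array(s["ee_rot"])
for n,p,z in(("rail",(179,378),.030),("nose",(180,349),.036),("bat top end",(171,435),.093),("housing?",(178.5,350),.03),("barl",(111,350),.03),("barr",(246,350),.03)):
    P=onz("wrist",f(*p),z,s);print(n,P,"tool",R.T@(P-s["tcp_pos"]))
E
```

```text
rail [ 0.5493 -0.1174  0.03  ] tool [0.0281 0.0019 0.0514]
nose [ 0.5469 -0.1286  0.036 ] tool [0.0395 0.0021 0.0454]
bat top end [ 0.5523 -0.1159  0.093 ] tool [ 0.026  -0.0009 -0.0116]
housing? [ 0.5476 -0.1274  0.03  ] tool [0.0382 0.0017 0.0514]
barl [ 0.5712 -0.1319  0.03  ] tool [ 0.0382 -0.0224  0.0514]
barr [ 0.524  -0.1229  0.03  ] tool [0.0382 0.0257 0.0513]
```

>>> {"op": "drive_tool", "data": {
  "deltas": [
    {"dx":0,"dy":0.0022,"dz":0.01,"wx":0,"wy":0,"wz":0},
    {"dx":0,"dy":0.0022,"dz":0.025,"wx":0,"wy":0,"wz":0},
    {"dx":0,"dy":0.0022,"dz":0.037,"wx":0,"wy":0,"wz":0},
    {"dx":0,"dy":0.0022,"dz":0.042,"wx":0,"wy":0,"wz":0},
    {"dx":0,"dy":0.0022,"dz":0.045,"wx":0,"wy":0,"wz":0},
    {"dx":0,"dy":0.0022,"dz":0.045,"wx":0,"wy":0,"wz":0}
  ]
}}

```text
time_s: 9.4
tcp_pos: [0.5527, -0.0902, 0.0346]
ee_rot: [[-0.187, -0.982, -0.001], [-0.982, 0.187, 0.0], [-0.0, 0.001, -1.0]]
wrist_force: [-0.5, -1.0, 0.0]
gripper_width: 0.16
```

```bash
python3 - <<'E'
from h import *
s=r.sense();im=cams.capture("wrist")[:,:,::-1];cv2.imwrite("pics/w7.png",im)
print(s["time_s"],s["tcp_pos"],s["gripper_width"],s["wrist_force"])
cv2.imwrite("pics/w7z.png",cv2.resize(im[0:250,180:340],None,fx=2.4,fy=2.4,interpolation=cv2.INTER_CUBIC))
delta((.5542,-.09,.03),-100.7)
E
```

```text
9.4 [ 0.5527 -0.0902  0.0346] 0.1601777303330957 [-0.5162 -0.9667  0.0179]
d [-0.0004 -0.0012  0.005 ] w [ 0.03  0.02 -0.09]
```

View pics/w7z.png

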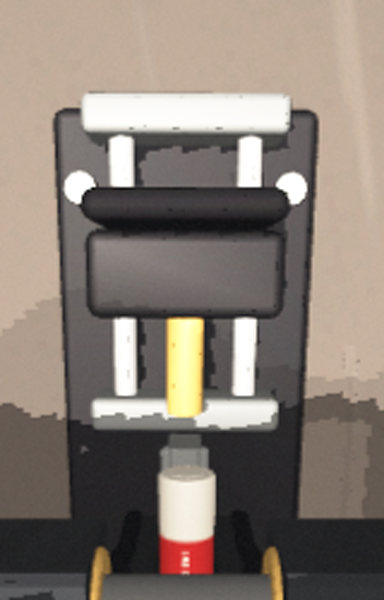

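>>> {"op": "drive_tool", "data": {
  "deltas": [
    {"dx":0,"dy":-0.0005,"dz":0.002,"wx":0,"wy":0,"wz":0},
    {"dx":0,"dy":-0.0005,"dz":0.004,"wx":0,"wy":0,"wz":0},
    {"dx":0,"dy":-0.0005,"dz":0.005,"wx":0,"wy":0,"wz":0},
    {"dx":0,"dy":-0.0005,"dz":0.005,"wx":0,"wy":0,"wz":0}
  ]
}}

```text
time_s: 9.85
tcp_pos: [0.5532, -0.0903, 0.0299]
ee_rot: [[-0.187, -0.982, -0.001], [-0.982, 0.187, 0.0], [-0.0, 0.001, -1.0]]
wrist_force: [-0.5, 0.3, 0.5]
gripper_width: 0.158
```

```bash
python3 - <<'E'
from h import *
s=r.sense();im=cams.capture("wrist")[:,:,::-1];cv2.imwrite("pics/w8.png",im)
print(s["time_s"],s["tcp_pos"],s["gripper_width"],s["wrist_force"])
cv2.imwrite("pics/w8z.png",cv2.resize(im[0:250,180:340],None,fx=2.4,fy=2.4,interpolation=cv2.INTER_CUBIC))
E
```

```text
9.85 [ 0.5532 -0.0903  0.0299] 0.15773721018717915 [-0.4648  0.3422  0.5242]
```

View pics/w8z.png

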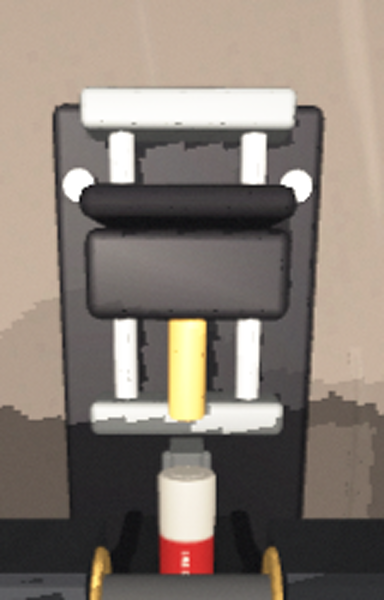

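>>> {"op": "drive_tool", "data": {
  "deltas": [
    {"dx":0,"dy":0,"dz":0.0008,"wx":0,"wy":0,"wz":0},
    {"dx":0,"dy":0,"dz":0.0008,"wx":0,"wy":0,"wz":0}
  ]
}}

```text
time_s: 10.1
tcp_pos: [0.5532, -0.0903, 0.0299]
ee_rot: [[-0.187, -0.982, -0.001], [-0.982, 0.187, 0.0], [-0.0, 0.001, -1.0]]
wrist_force: [-0.3, 0.7, 5.9]
gripper_width: 0.16
```

>>> {"op": "drive_tool", "data": {
  "deltas": [
    {"dx":0,"dy":0,"dz":-0.0005,"wx":0,"wy":0,"wz":0},
    {"dx":0,"dy":0,"dz":-0.0005,"wx":0,"wy":0,"wz":0},
    {"dx":0,"dy":0,"dz":-0.0005,"wx":0,"wy":0,"wz":0},
    {"dx":0,"dy":0,"dz":-0.0005,"wx":0,"wy":0,"wz":0},
    {"dx":0,"dy":0,"dz":-0.0005,"wx":0,"wy":0,"wz":0},
    {"dx":0,"dy":0,"dz":-0.0005,"wx":0,"wy":0,"wz":0}
  ],
  "gripper": 0.6
}}

```text
time_s: 10.7
tcp_pos: [0.5531, -0.0903, 0.0294]
ee_rot: [[-0.187, -0.982, -0.001], [-0.982, 0.187, 0.0], [-0.0, 0.001, -1.0]]
wrist_force: [-0.0, 0.3, 0.1]
gripper_width: 0.567
```

>>> {"op": "drive_tool", "data": {
  "deltas": [
    {"dx":0,"dy":0,"dz":-0.01,"wx":0,"wy":0,"wz":0},
    {"dx":0,"dy":0,"dz":-0.04,"wx":0,"wy":0,"wz":0},
    {"dx":0,"dy":0,"dz":-0.08,"wx":0,"wy":0,"wz":0},
    {"dx":-0.03,"dy":0,"dz":-0.12,"wx":0,"wy":0,"wz":0},
    {"dx":-0.06,"dy":0,"dz":-0.12,"wx":0,"wy":0,"wz":0},
    {"dx":-0.06,"dy":0,"dz":-0.12,"wx":0,"wy":0,"wz":0}
  ]
}}

```text
time_s: 11.3
tcp_pos: [0.5661, -0.0289, 0.1521]
ee_rot: [[-0.184, -0.983, 0.004], [-0.983, 0.184, 0.002], [-0.003, -0.004, -1.0]]
wrist_force: [-0.4, 0.1, -0.6]
gripper_width: 0.6
```

```bash
python3 - <<'E'
from h import *
s=r.sense();im=cams.capture("wrist")[:,:,::-1];cv2.imwrite("pics/w9.png",im)
np.savez("s9.npz",tcp_pos=s["tcp_pos"],ee_rot=s["ee_rot"])
print(s["time_s"],s["tcp_pos"],s["gripper_width"],s["wrist_force"])
cv2.imwrite("pics/w9z.png",cv2.resize(im[0:230,180:340],None,fx=2.6,fy=2.6,interpolation=cv2.INTER_CUBIC))
E
```

```text
11.3 [ 0.5661 -0.0289  0.1521] 0.5995500516397 [-0.3781  0.0843 -0.5594]
```

View pics/w9z.png

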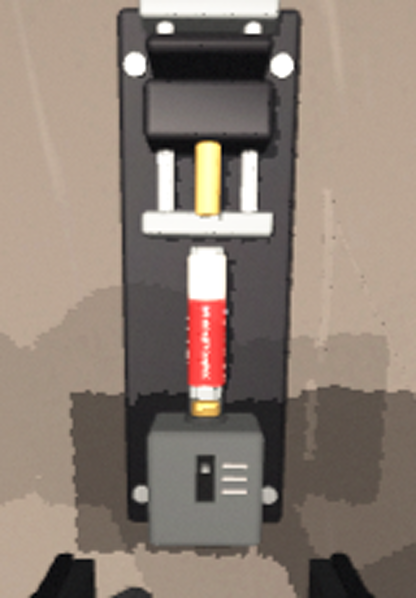

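The battery lies straight on the rails, with its red nub end towards the brass contact. Next I'll measure the thumb plate.

```bash
python3 - <<'E'
from h import *
q=np.load("s9.npz");s={k:q[k] for k in q}
f=lambda x,y:(x/2.6+180-.5,y/2.6-.5)
u=np.array([np.cos(np.radians(79.3)),np.sin(np.radians(79.3))]);n=np.array([u[1],-u[0]])
o=np.array([.5552,-.0871])
def show(k,P): d=P[:2]-o;print(k,P,"tester x,y",d@n,d@u)
for k,p,z in(("plate outer top",(213,38),.067),("plate inner top",(213,52),.067),("nose",(208,215),.036),("batt white end",(207,250),.040),("batt red end",(206,398),.034),("contact",(207,400),.038),("housF",(206,427),.055),("ptr",(206,467),.058),("l1",(234,466),.055),("l2",(234,479),.055),("l3",(234,491),.055)):
    show(k,onz("wrist",f(*p),z,s))
delta((*(o-.12*u),.15),-100.7)
E
```

```text
plate outer top [ 0.5367 -0.1745  0.067 ] tester x,y -0.0019064171100064951 -0.08929904545837547
plate inner top [ 0.5374 -0.1707  0.067 ] tester x,y -0.001927135052763371 -0.08549188390697275
nose [ 0.5468 -0.1278  0.036 ] tester x,y -0.0006545660239933378 -0.0415932684907137
batt white end [ 0.5495 -0.1157  0.04  ] tester x,y -0.0003201317973109257 -0.02919850952244435
batt red end [ 0.5599 -0.0618  0.034 ] tester x,y -0.00011660648681397366 0.025770116376599497
contact [ 0.5595 -0.0615  0.038 ] tester x,y -0.000502351651534917 0.0259858504905064
housF [ 0.5613 -0.0541  0.055 ] tester x,y -0.00012267267220015916 0.03351152551943527
ptr [ 0.5639 -0.04    0.058 ] tester x,y -0.000161523875919364 0.04791877176947589
l1 [ 0.5537 -0.0377  0.055 ] tester x,y -0.010616521923837555 0.04822954289461567
l2 [ 0.5546 -0.0328  0.055 ] tester x,y -0.010682664349612073 0.05324070425037379
l3 [ 0.5554 -0.0282  0.055 ] tester x,y -0.010744303839856442 0.05791070883342584
d [ 0.1778 -0.001   0.0006] w [-0.05  0.08  0.03]
```

>>> {"op": "drive_tool", "data": {
  "deltas": [
    {"dx":0.04,"dy":0,"dz":0,"wx":0,"wy":0,"wz":-8},
    {"dx":0.08,"dy":0,"dz":0,"wx":0,"wy":0,"wz":-16},
    {"dx":0.12,"dy":0,"dz":0,"wx":0,"wy":0,"wz":-24},
    {"dx":0.16,"dy":0,"dz":0,"wx":0,"wy":0,"wz":-32},
    {"dx":0.183,"dy":0,"dz":0,"wx":0,"wy":0,"wz":-40},
    {"dx":0.183,"dy":0,"dz":0,"wx":0,"wy":0,"wz":-48},
    {"dx":0.183,"dy":0,"dz":0,"wx":0,"wy":0,"wz":-56},
    {"dx":0.183,"dy":0,"dz":0,"wx":0,"wy":0,"wz":-64},
    {"dx":0.183,"dy":0,"dz":0,"wx":0,"wy":0,"wz":-72},
    {"dx":0.183,"dy":0,"dz":0,"wx":0,"wy":0,"wz":-80},
    {"dx":0.183,"dy":0,"dz":0,"wx":0,"wy":0,"wz":-88},
    {"dx":0.183,"dy":0,"dz":0,"wx":0,"wy":0,"wz":-96},
    {"dx":0.183,"dy":0,"dz":0,"wx":0,"wy":0,"wz":-104},
    {"dx":0.183,"dy":0,"dz":0,"wx":0,"wy":0,"wz":-112},
    {"dx":0.183,"dy":0,"dz":0,"wx":0,"wy":0,"wz":-120},
    {"dx":0.183,"dy":0,"dz":0,"wx":0,"wy":0,"wz":-120}
  ],
  "gripper": 0.0
}}

```text
time_s: 12.95
tcp_pos: [0.5293, -0.2118, 0.149]
ee_rot: [[0.945, 0.328, -0.003], [0.328, -0.945, 0.001], [-0.002, -0.001, -1.0]]
wrist_force: [0.4, -0.5, 0.4]
gripper_width: 0.004
```

```bash
python3 - <<'E'
from h import *
s=r.sense();print(s["time_s"],s["tcp_pos"],s["gripper_width"],s["joints"])
delta((.532,-.21,.15),60)
E
```

```text
12.95 [ 0.5293 -0.2118  0.149 ] 0.003871206537153664 [ -5.5385  20.4533 -13.3027  -0.0254 -56.3914 114.6933]
d [ 0.0031 -0.0008 -0.001 ] w [ -0.12   0.09 -40.86]
```

>>> {"op": "drive_tool", "data": {
  "deltas": [
    {"dx":0.003,"dy":-0.001,"dz":0,"wx":0,"wy":0,"wz":-8},
    {"dx":0.003,"dy":-0.001,"dz":0,"wx":0,"wy":0,"wz":-16},
    {"dx":0.003,"dy":-0.001,"dz":0,"wx":0,"wy":0,"wz":-24},
    {"dx":0.003,"dy":-0.001,"dz":0,"wx":0,"wy":0,"wz":-32},
    {"dx":0.003,"dy":-0.001,"dz":0,"wx":0,"wy":0,"wz":-38},
    {"dx":0.003,"dy":-0.001,"dz":0,"wx":0,"wy":0,"wz":-38}
  ]
}}

```text
time_s: 13.55
tcp_pos: [0.5322, -0.2096, 0.1491]
ee_rot: [[0.545, 0.839, -0.002], [0.839, -0.545, 0.001], [-0.001, -0.002, -1.0]]
wrist_force: [-0.8, -0.3, 0.0]
gripper_width: 0.009
```

>>> {"op": "drive_tool", "data": {
  "deltas": [
    {"dx":0,"dy":0,"dz":0,"wx":0,"wy":4,"wz":0},
    {"dx":0,"dy":0,"dz":0,"wx":0,"wy":4,"wz":0}
  ]
}}

```text
time_s: 13.75
tcp_pos: [0.5323, -0.2102, 0.1496]
ee_rot: [[0.546, 0.837, 0.038], [0.835, -0.547, 0.06], [0.07, -0.001, -0.998]]
wrist_force: [-0.3, -0.4, 0.2]
gripper_width: 0.005
```

```bash
python3 - <<'E'
from h import *
s=r.sense();print(s["time_s"],s["tcp_pos"],s["gripper_width"],s["joints"])
E
```

```text
13.75 [ 0.5323 -0.2102  0.1496] 0.004695965030040856 [ -7.4143  20.2583 -11.95    -4.4096 -56.1741 156.6643]
```

```bash
python3 - <<'E'
from h import *
s=r.sense();R=s["ee_rot"];print(R.T@(np.array([.536,-.2106,.048])-s["tcp_pos"]), R.T@np.array([.1855,.9826,0]))
E
```

```text
[-0.0055  0.0034  0.1015] [ 0.9218 -0.382   0.0655]
```

>>> {"op": "drive_tool", "data": {
  "deltas": [
    {"dx":-0.002,"dy":0.003,"dz":0.03,"wx":0,"wy":5,"wz":0},
    {"dx":-0.004,"dy":0.003,"dz":0.06,"wx":0,"wy":9,"wz":0},
    {"dx":-0.005,"dy":0.003,"dz":0.085,"wx":0,"wy":9,"wz":0},
    {"dx":-0.0055,"dy":0.0034,"dz":0.1,"wx":0,"wy":9,"wz":0},
    {"dx":-0.0055,"dy":0.0034,"dz":0.1015,"wx":0,"wy":9,"wz":0},
    {"dx":-0.0055,"dy":0.0034,"dz":0.1015,"wx":0,"wy":9,"wz":0}
  ]
}}

```text
time_s: 14.35
tcp_pos: [0.5368, -0.2096, 0.0481]
ee_rot: [[0.528, 0.841, 0.121], [0.819, -0.541, 0.189], [0.224, -0.001, -0.975]]
wrist_force: [0.2, 0.8, 0.3]
gripper_width: 0.004
```

```bash
python3 - <<'E'
from h import *
s=r.sense();im=cams.capture("wrist")[:,:,::-1];cv2.imwrite("pics/w10.png",im)
print(s["time_s"],s["tcp_pos"],s["joints"],s["wrist_force"])
R=s["ee_rot"];print(R, R.T@np.array([.1855,.9826,0]))
E
```

```text
14.35 [ 0.5368 -0.2096  0.0481] [-12.534   27.5449 -13.9183 -17.2157 -45.3478 171.5527] [0.153  0.822  0.2503]
[[ 0.5278  0.8407  0.1206]
 [ 0.8193 -0.5414  0.1889]
 [ 0.2241 -0.0009 -0.9746]] [ 0.9029 -0.3761  0.208 ]
```

View pics/w10.png

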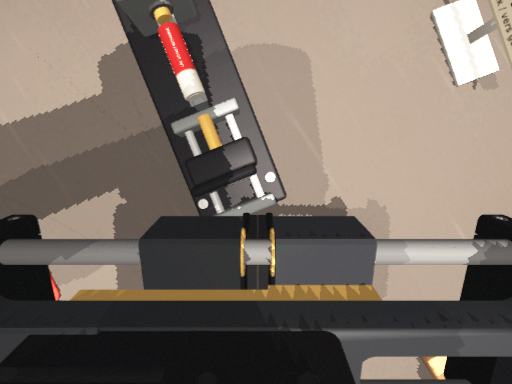

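>>> {"op": "drive_tool", "data": {
  "deltas": [
    {"dx":0.0045,"dy":-0.0019,"dz":0.001,"wx":0,"wy":0,"wz":0},
    {"dx":0.009,"dy":-0.0038,"dz":0.0021,"wx":0,"wy":0,"wz":0},
    {"dx":0.009,"dy":-0.0038,"dz":0.0021,"wx":0,"wy":0,"wz":0},
    {"dx":0.009,"dy":-0.0038,"dz":0.0021,"wx":0,"wy":0,"wz":0}
  ]
}}

```text
time_s: 14.8
tcp_pos: [0.5385, -0.1996, 0.0483]
ee_rot: [[0.527, 0.841, 0.122], [0.819, -0.541, 0.189], [0.225, -0.0, -0.974]]
wrist_force: [-0.5, -0.2, 0.3]
gripper_width: 0.002
```

```bash
cat > look.py <<'E'
from h import *
import sys
k=sys.argv[1]
o=np.array([.5552,-.0871]);u=np.array([np.cos(np.radians(79.3)),np.sin(np.radians(79.3))]);n=np.array([u[1],-u[0]])
s=r.sense();im=cams.capture("wrist")[:,:,::-1];cv2.imwrite(f"pics/{k}.png",im)
F=np.array(s["wrist_force"]);d=np.array(s["tcp_pos"][:2])-o
print(s["time_s"],"tcp tester x,y",d@n,d@u,"z",s["tcp_pos"][2],"J",s["joints"],"Fu",-F[:2]@u,F)
cv2.imwrite(f"pics/{k}z.png",cv2.resize(im[0:215,60:300],None,fx=2.7,fy=2.7,interpolation=cv2.INTER_CUBIC))
E
python3 look.py w11
```

```text
14.8 tcp tester x,y 0.004419815857081098 -0.11360472906938704 z 0.04832417834275954 J [-11.4916  27.2674 -14.3808 -17.2938 -44.8925 170.6642] Fu 0.2655116350297304 [-0.4687 -0.1817  0.3378]
```

View pics/w11z.png

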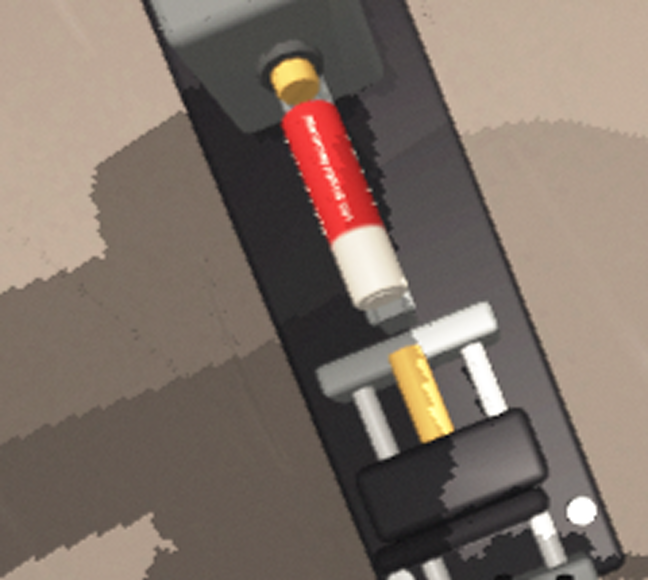

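>>> {"op": "drive_tool", "data": {
  "deltas": [
    {"dx":0.0045,"dy":-0.0019,"dz":0.001,"wx":0,"wy":0,"wz":0},
    {"dx":0.009,"dy":-0.0038,"dz":0.0021,"wx":0,"wy":0,"wz":0},
    {"dx":0.009,"dy":-0.0038,"dz":0.0021,"wx":0,"wy":0,"wz":0}
  ]
}}

```text
time_s: 15.15
tcp_pos: [0.5401, -0.1895, 0.0478]
ee_rot: [[0.527, 0.841, 0.121], [0.819, -0.541, 0.19], [0.225, -0.001, -0.974]]
wrist_force: [-0.4, -0.7, 0.2]
gripper_width: 0.001
```

>>> {"op": "drive_tool", "data": {
  "deltas": [
    {"dx":0.0045,"dy":-0.0019,"dz":0.001,"wx":0,"wy":0,"wz":0},
    {"dx":0.009,"dy":-0.0038,"dz":0.0021,"wx":0,"wy":0,"wz":0},
    {"dx":0.009,"dy":-0.0038,"dz":0.0021,"wx":0,"wy":0,"wz":0}
  ]
}}

```text
time_s: 15.45
tcp_pos: [0.5419, -0.1798, 0.0478]
ee_rot: [[0.527, 0.841, 0.121], [0.819, -0.541, 0.189], [0.225, -0.001, -0.974]]
wrist_force: [-1.0, -1.0, -0.3]
gripper_width: 0.007
```

```bash
python3 look.py w12
```

```text
15.45 tcp tester x,y 0.004185268513806763 -0.09356210899837465 z 0.04779962773121087 J [ -9.3611  26.9017 -15.1837 -17.2891 -44.0381 168.6668] Fu 1.1241469603302685 [-0.9734 -0.9601 -0.271 ]
```

View pics/w12z.png

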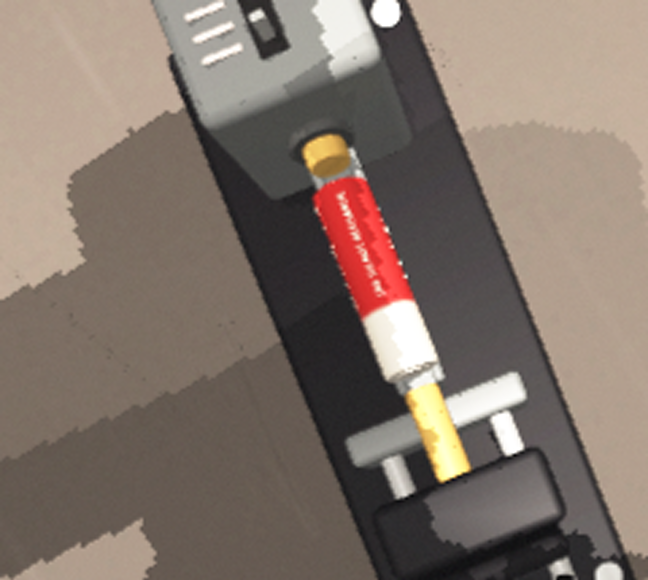

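```bash
python3 - <<'E'
from h import *
o=np.array([.5552,-.0871]);u=np.array([np.cos(np.radians(79.3)),np.sin(np.radians(79.3))])
s=r.sense()
f=lambda x,y:(x/2.7+60-.5,y/2.7-.5)
for k,p,z in(("nose",(423,386),.037),("bat",(412,377),.040),("bat red",(345,183),.0405),("contact",(328,163),.0385),("l1",(222,54),.055),("l2",(213,32),.055),("l3",(206,11),.055),("ptr top?",(262,22),.058)):
    P=onz("wrist",f(*p),z,s);print(k,P,(P[:2]-o)@u)
E
```

```text
nose [ 0.5499 -0.1192  0.037 ] -0.03253968367654276
bat [ 0.549  -0.1165  0.04  ] -0.030031233491234762
bat red [ 0.5609 -0.069   0.0405] 0.018827501044281842
contact [ 0.56   -0.0618  0.0385] 0.025715086463139563
l1 [ 0.5534 -0.0378  0.055 ] 0.048086119666029915
l2 [ 0.5544 -0.0328  0.055 ] 0.05317778576650134
l3 [ 0.5556 -0.0283  0.055 ] 0.05789633696018573
ptr top? [ 0.5646 -0.039   0.058 ] 0.04902890427149682
```

>>> {"op": "drive_tool", "data": {
  "deltas": [
    {"dx":0.0036,"dy":-0.0015,"dz":0.0008,"wx":0,"wy":0,"wz":0},
    {"dx":0.0072,"dy":-0.003,"dz":0.0017,"wx":0,"wy":0,"wz":0},
    {"dx":0.0072,"dy":-0.003,"dz":0.0017,"wx":0,"wy":0,"wz":0},
    {"dx":0.0072,"dy":-0.003,"dz":0.0017,"wx":0,"wy":0,"wz":0}
  ]
}}

```text
time_s: 15.9
tcp_pos: [0.5434, -0.1723, 0.0478]
ee_rot: [[0.528, 0.841, 0.121], [0.819, -0.541, 0.189], [0.225, -0.001, -0.974]]
wrist_force: [0.2, -1.2, -0.1]
gripper_width: 0.008
```

```bash
python3 look.py w13
```

```text
15.9 tcp tester x,y 0.004216409081452541 -0.08592889435332514 z 0.04778239083646035 J [ -8.5462  26.7633 -15.4551 -17.283  -43.7251 167.8698] Fu 1.0962987665704356 [ 0.1987 -1.1532 -0.0953]
```

View pics/w13z.png

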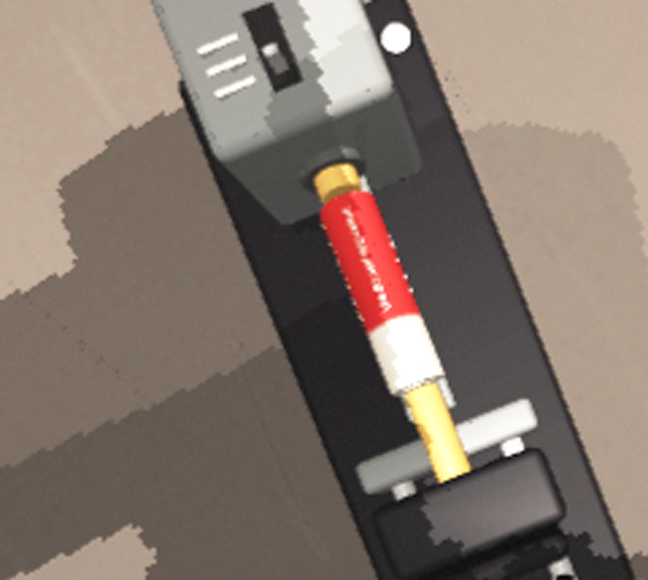

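>>> {"op": "drive_tool", "data": {
  "deltas": [
    {"dx":0.0027,"dy":-0.0011,"dz":0.0006,"wx":0,"wy":0,"wz":0},
    {"dx":0.0027,"dy":-0.0011,"dz":0.0006,"wx":0,"wy":0,"wz":0},
    {"dx":0.0027,"dy":-0.0011,"dz":0.0006,"wx":0,"wy":0,"wz":0}
  ]
}}

```text
time_s: 16.25
tcp_pos: [0.5439, -0.1696, 0.0478]
ee_rot: [[0.528, 0.841, 0.121], [0.819, -0.542, 0.189], [0.225, -0.001, -0.974]]
wrist_force: [0.9, -3.6, -0.4]
gripper_width: 0.007
```

```bash
python3 look.py w14
```

```text
16.25 tcp tester x,y 0.004228035549181724 -0.08312808382485298 z 0.047772941154440585 J [ -8.2407  26.7145 -15.5547 -17.2672 -43.6089 167.5612] Fu 3.405246924744094 [ 0.8567 -3.6274 -0.3866]
```

View pics/w14z.png

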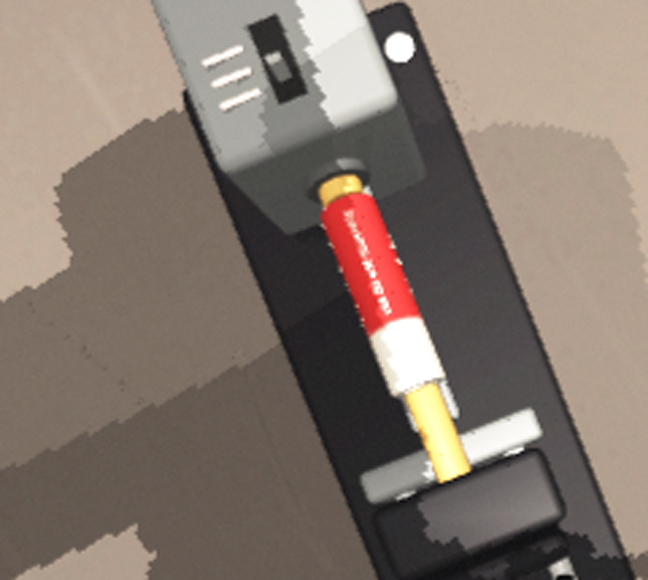

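```bash
cat > ptr.py <<'E'
import cv2,numpy as np,sys
o=[]
for k,y0,x0 in[a.split(",") for a in sys.argv[1:]]:
    y0,x0=int(y0),int(x0)
    im=cv2.imread(f"pics/{k}.png")[y0:y0+45,x0:x0+48];o.append(cv2.resize(im,None,fx=8,fy=8,interpolation=cv2.INTER_CUBIC))
cv2.imwrite("pics/ptr_%s.png"%sys.argv[-1].split(",")[0],np.hstack(o))
E
python3 ptr.py w13,0,130 w14,2,130
```

```text
(no output)
```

View pics/ptr_w14.png

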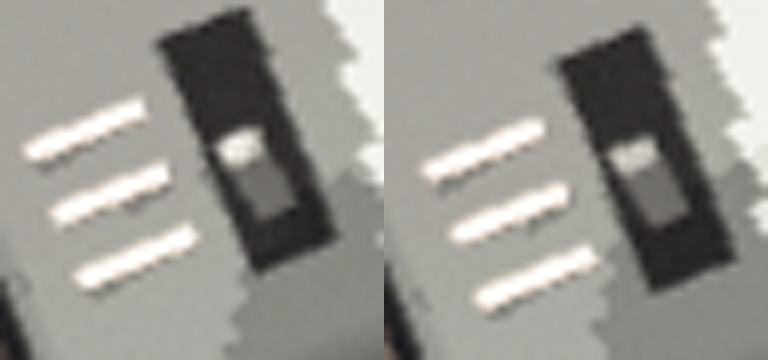

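>>> {"op": "drive_tool", "data": {
  "deltas": [
    {"dx":0.0018,"dy":-0.0007,"dz":0.0004,"wx":0,"wy":0,"wz":0},
    {"dx":0.0018,"dy":-0.0007,"dz":0.0004,"wx":0,"wy":0,"wz":0},
    {"dx":0.0018,"dy":-0.0007,"dz":0.0004,"wx":0,"wy":0,"wz":0}
  ]
}}

```text
time_s: 16.6
tcp_pos: [0.5443, -0.1677, 0.0478]
ee_rot: [[0.528, 0.841, 0.121], [0.819, -0.542, 0.189], [0.225, -0.001, -0.974]]
wrist_force: [0.3, -4.1, 0.9]
gripper_width: 0.004
```

```bash
python3 look.py w15; python3 ptr.py w14,2,130 w15,2,130
```

```text
16.6 tcp tester x,y 0.004235068191858454 -0.08123052155097936 z 0.0478076089346651 J [ -8.0341  26.6789 -15.6189 -17.2558 -43.5364 167.3602] Fu 3.9278086091140945 [ 0.3478 -4.063   0.8955]
```

View pics/ptr_w15.png

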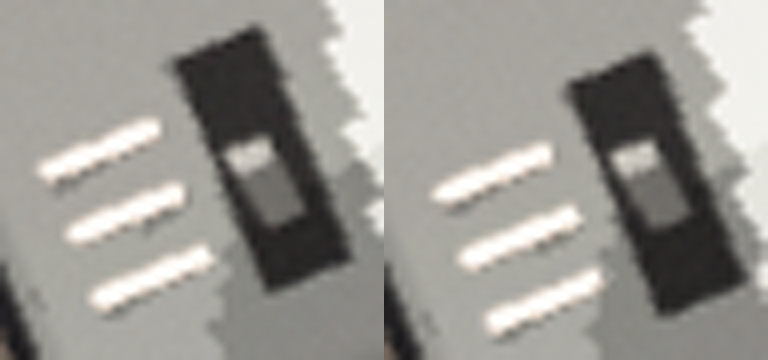

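>>> {"op": "drive_tool", "data": {
  "deltas": [
    {"dx":0.0011,"dy":-0.0005,"dz":0.0002,"wx":0,"wy":0,"wz":0},
    {"dx":0.002,"dy":-0.0008,"dz":0.0005,"wx":0,"wy":0,"wz":0},
    {"dx":0.002,"dy":-0.0008,"dz":0.0005,"wx":0,"wy":0,"wz":0},
    {"dx":0.002,"dy":-0.0008,"dz":0.0005,"wx":0,"wy":0,"wz":0}
  ]
}}

```text
time_s: 17.05
tcp_pos: [0.5446, -0.1658, 0.0478]
ee_rot: [[0.528, 0.841, 0.121], [0.819, -0.542, 0.189], [0.224, -0.001, -0.975]]
wrist_force: [-0.5, -5.8, -0.5]
gripper_width: 0.008
```

```bash
python3 look.py w16; python3 ptr.py w13,0,130 w16,2,130
```

```text
17.05 tcp tester x,y 0.0042470597924723266 -0.0793148622057815 z 0.04778586277050678 J [ -7.8121  26.6459 -15.6955 -17.2189 -43.445  167.1302] Fu 5.747422322300785 [-0.4967 -5.7553 -0.5466]
```

View pics/ptr_w16.png

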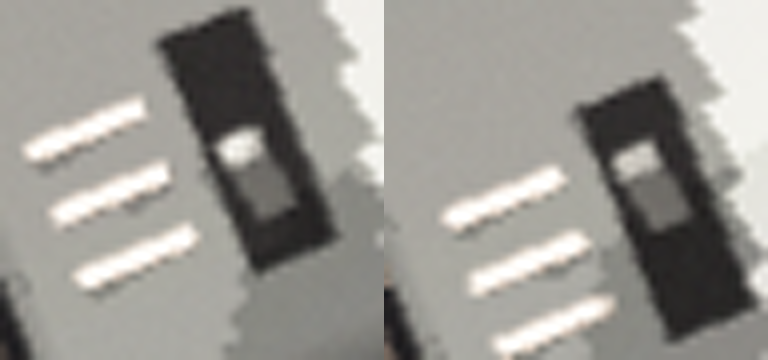

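```bash
cat > m.py <<'E'
from h import *
import sys
o=np.array([.5552,-.0871]);u=np.array([np.cos(np.radians(79.3)),np.sin(np.radians(79.3))]);n=np.array([u[1],-u[0]])
R=np.array(r.sense()["ee_rot"])
def meas(k,t,y0):
    s={"tcp_pos":np.array([*(o+t[0]*n+t[1]*u),t[2]]),"ee_rot":R}
    im=cv2.imread(f"pics/{k}.png");g=cv2.cvtColor(im,cv2.COLOR_BGR2GRAY).astype(float)
    # rectify the top plane z=.055: 0.1 mm grid, x -18..8, y 40..75 mm
    xs=np.arange(-18,8,.1);ys=np.arange(36,68,.1);X,Y=np.meshgrid(xs,ys)
    P=np.stack([o[0]+(X*n[0]+Y*u[0])/1e3,o[1]+(X*n[1]+Y*u[1])/1e3,np.full(X.shape,.055)],-1)
    m=cams.camera_model("wrist");T=np.array(m["T_tool_cam"]);K=np.array(m["intrinsics"])
    C=((P-s["tcp_pos"])@R-T[:3,3])@T[:3,:3]
    U=C[...,0]/C[...,2]*K[0,0]+K[0,2];V=C[...,1]/C[...,2]*K[1,1]+K[1,2]
    w=cv2.remap(im,U.astype(np.float32),V.astype(np.float32),cv2.INTER_CUBIC)
    cv2.imwrite(f"pics/r_{k}.png",cv2.resize(w[::-1],None,fx=1.5,fy=1.5))
    gg=cv2.cvtColor(w,cv2.COLOR_BGR2GRAY).astype(float)
    a=gg[:,(xs>-13)&(xs<-8)].mean(1); i=ys
    pk=[round(float(y),1) for j,y in enumerate(ys[1:-1],1) if a[j]>200 and a[j]>=a[max(0,j-15):j+16].max()]
    b=gg[:,(xs>-.7)&(xs<.7)].mean(1)
    print(k,"lines y",pk,"slot profile",[(round(float(ys[j])),int(b[j])) for j in range(0,len(ys),10)])
meas("w13",(.0042164,-.0859289,.047782),0)
meas("w15",(.0042351,-.0812305,.047808),0)
meas("w16",(.004247,-.0793149,.047786),0)
for l in sys.argv[1:]:
    k,a,b,c=l.split(",");meas(k,(float(a),float(b),float(c)),0)
E
python3 m.py; python3 -c "
import cv2,numpy as np
cv2.imwrite('pics/rr.png',np.hstack([cv2.resize(cv2.imread('pics/r_%s.png'%k),(250,308)) for k in('w13','w15','w16')]))"
```

```text
w13 lines y [48.3, 53.3, 58.2] slot profile [(36, 121), (37, 128), (38, 136), (39, 136), (40, 136), (41, 136), (42, 136), (43, 138), (44, 70), (45, 39), (46, 44), (47, 55), (48, 109), (49, 110), (50, 107), (51, 103), (52, 192), (53, 229), (54, 102), (55, 47), (56, 48), (57, 47), (58, 46), (59, 46), (60, 47), (61, 46), (62, 90), (63, 166), (64, 89), (65, 0), (66, 0), (67, 0)]
w15 lines y [48.3, 53.3, 53.4, 58.3] slot profile [(36, 122), (37, 129), (38, 137), (39, 137), (40, 137), (41, 138), (42, 136), (43, 138), (44, 76), (45, 37), (46, 40), (47, 38), (48, 39), (49, 37), (50, 79), (51, 109), (52, 109), (53, 109), (54, 115), (55, 194), (56, 165), (57, 48), (58, 46), (59, 47), (60, 46), (61, 46), (62, 85), (63, 165), (64, 164), (65, 164), (66, 164), (67, 165)]
w16 lines y [48.3, 53.3, 58.3] slot profile [(36, 121), (37, 129), (38, 138), (39, 137), (40, 138), (41, 137), (42, 138), (43, 139), (44, 81), (45, 37), (46, 38), (47, 38), (48, 40), (49, 40), (50, 37), (51, 37), (52, 94), (53, 110), (54, 109), (55, 108), (56, 142), (57, 196), (58, 143), (59, 46), (60, 46), (61, 47), (62, 75), (63, 165), (64, 167), (65, 165), (66, 164), (67, 164)]
```

View pics/rr.png

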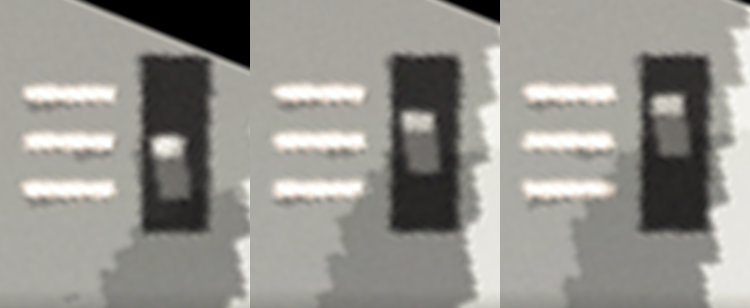

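>>> {"op": "drive_tool", "data": {
  "deltas": [
    {"dx":0.0008,"dy":-0.0003,"dz":0.0002,"wx":0,"wy":0,"wz":0},
    {"dx":0.0008,"dy":-0.0003,"dz":0.0002,"wx":0,"wy":0,"wz":0},
    {"dx":0.0008,"dy":-0.0003,"dz":0.0002,"wx":0,"wy":0,"wz":0},
    {"dx":0.0008,"dy":-0.0003,"dz":0.0002,"wx":0,"wy":0,"wz":0}
  ]
}}

```text
time_s: 17.5
tcp_pos: [0.5448, -0.1652, 0.0478]
ee_rot: [[0.528, 0.841, 0.121], [0.819, -0.542, 0.189], [0.224, -0.0, -0.975]]
wrist_force: [-1.0, -7.0, 0.1]
gripper_width: 0.005
```

```bash
python3 look.py w17
```

```text
17.5 tcp tester x,y 0.004278829226411875 -0.07865431406563121 z 0.047770074796473515 J [ -7.7322  26.6356 -15.7231 -17.1998 -43.4073 167.0389] Fu 7.1036019148342175 [-0.9906 -7.0421  0.1465]
```

```bash
python3 m.py w17,.0042788,-.0786543,.04777 | tail -1; python3 -c "
import cv2,numpy as np
cv2.imwrite('pics/rr2.png',np.hstack([cv2.resize(cv2.imread('pics/r_w17.png'),(390,480)),cv2.resize(cv2.imread('pics/w17z.png'),(400,480))]))"
```

```text
w17 lines y [48.3, 53.3, 58.3] slot profile [(36, 122), (37, 130), (38, 137), (39, 136), (40, 137), (41, 137), (42, 137), (43, 139), (44, 70), (45, 38), (46, 38), (47, 40), (48, 39), (49, 38), (50, 39), (51, 39), (52, 48), (53, 109), (54, 110), (55, 109), (56, 107), (57, 176), (58, 191), (59, 71), (60, 46), (61, 46), (62, 83), (63, 165), (64, 166), (65, 164), (66, 166), (67, 166)]
```

View pics/rr2.png

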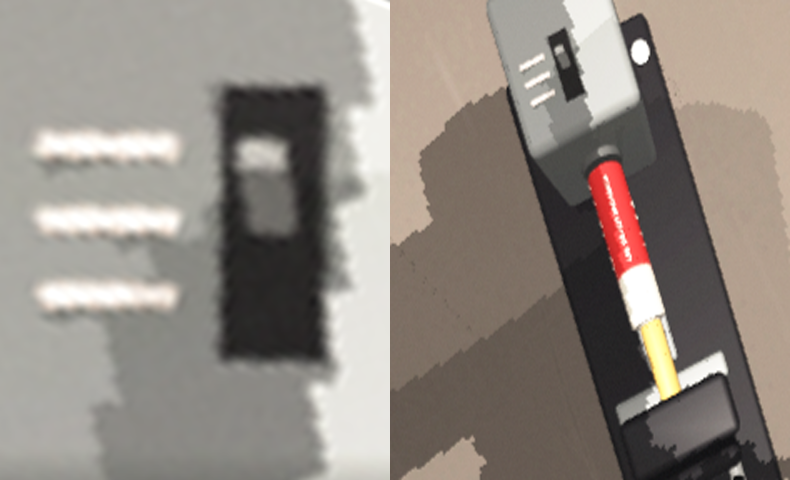

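>>> {"op": "drive_tool", "data": {
  "deltas": [
    {"dx":0,"dy":0,"dz":0,"wx":0,"wy":0,"wz":0},
    {"dx":0,"dy":0,"dz":0,"wx":0,"wy":0,"wz":0},
    {"dx":0,"dy":0,"dz":0,"wx":0,"wy":0,"wz":0},
    {"dx":0,"dy":0,"dz":0,"wx":0,"wy":0,"wz":0},
    {"dx":0,"dy":0,"dz":0,"wx":0,"wy":0,"wz":0}
  ]
}}

```text
time_s: 18.05
tcp_pos: [0.5448, -0.1652, 0.0478]
ee_rot: [[0.528, 0.841, 0.121], [0.819, -0.542, 0.189], [0.224, -0.0, -0.975]]
wrist_force: [-0.7, -6.4, -0.1]
gripper_width: 0.007
```

```bash
python3 look.py w18; python3 - <<'E'
import subprocess
from h import *
o=np.array([.5552,-.0871]);u=np.array([np.cos(np.radians(79.3)),np.sin(np.radians(79.3))]);n=np.array([u[1],-u[0]])
p=r.sense()["tcp_pos"];d=p[:2]-o
print(subprocess.run(["python3","m.py",f"w18,{d@n},{d@u},{p[2]}"],capture_output=True,text=True).stdout.splitlines()[-1])
E
```

```text
18.05 tcp tester x,y 0.004300983896504474 -0.07863150570325078 z 0.047790622224071426 J [ -7.7292  26.6342 -15.7223 -17.1981 -43.4064 167.0364] Fu 6.396584397985368 [-0.6815 -6.381  -0.0816]
w18 lines y [48.3, 53.3, 58.3] slot profile [(36, 120), (37, 130), (38, 137), (39, 137), (40, 136), (41, 136), (42, 136), (43, 140), (44, 71), (45, 38), (46, 37), (47, 39), (48, 39), (49, 38), (50, 37), (51, 39), (52, 49), (53, 108), (54, 109), (55, 109), (56, 106), (57, 174), (58, 192), (59, 74), (60, 46), (61, 46), (62, 80), (63, 165), (64, 165), (65, 165), (66, 165), (67, 164)]
```

The reading is stable: the pointer is at the middle line and the force is 6.4 N, where about 6.5 N is expected. I'm handing the job in.

```bash
python3 -c "
from station import ticket
print(ticket.finish_job())"
```

```text
the job is handed in; nothing more can be done
None
```

The battery is in the tester's rails with its nub towards the sprung contact, and I let go of it there. The job is handed in with the closed fingers holding the slide pushed and the contact half way in, at about 18 s of the 58 s allowed.

- **Nub end:** Close wrist views of both ends showed a raised cap on the red end and a plain flat face on the white end, so the red end faces the contact.
- **Pointer:** In the last wrist picture it had moved about 5.0 mm from rest, which puts it at the middle line. It had not moved after another 0.5 s of holding. It was never near the end of its travel.
- **Push force:** About 6.4 N at the end, against roughly 6.5 N expected.
- **Disagreement:** Early in the push the force suggested the contact was further in than the pictures showed. I went by the pictures, and by the end force and pictures agreed.
- **Finger angle:** The fingers pushed turned about 22° and tilted about 13°, so the wrist camera could see the pointer. They therefore touch the thumb plate with an edge instead of a flat face.
- **Other things on the counter:** I touched none of them on purpose and saw no unexpected force, but I did not compare a last overview picture with the first.

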